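Clear a jammed slide loader

ROBOT

A 6-joint arm with a two-finger parallel gripper is mounted at the origin on a cart in front of the work surface, level with it; the furniture and walls round the work are solid. World frame = base frame: x ahead of the robot, y to its left, z up, the work surface at z = 0. Lengths are in m, angles in rad, forces in N, time in s.
With the tool pointing down it reaches from about 0.3 to 0.875 m from the base axis. Payload 4.2 kg.
Tool frame: the origin (TCP) lies at the very end of the fingers, on their centre line; the grasp point (between the pads) lies 19 mm behind it; z points along the fingers, y is the line along which they close (so a half turn about z gives the same grasp; the last joint's range is limited). The gripper opens to 85 mm and grips with 20 to 120 N. Pads are 22 mm wide; open, the fingers measure 114 mm over their backs; the gripper's body (76 mm by 85 mm) begins 54 mm behind the grasp point. The pads swing forward as they close: fully open they stand 13 mm farther back than shut.
Start: joints at [1.185, 0.32, 1.565, -0, 1.257, -0.02], TCP at [0.206, 0.537, 0.231] pointing down, gripper open.
Joint ranges: [-3.11, 3.11], [-0.84, 2.01], [0.21, 2.61], [-1.34, 4.49], [0.05, 2.63], [-2.56, 2.56]. Speed limits (rad/s): [2.57, 2.57, 3.14, 3.14, 3.14, 3.14].

INTERFACE

Orientations are given as a unit quaternion [w, x, y, z].
In Python, from workcell import robot gives the robot as it stands.
- The arm moves only by the shell command python3 -m inch 'ROWS'. ROWS is JSON, a list of rows, each a list of 3 entries, a list of its own where there are three numbers: the turn, a rotation vector about the tool's x, y, z in rad, then the shift along the tool's x, y, z in mm, then the opening, from -1 (shut) to 1 (fully open). A call has exactly 10 rows; each row shifts and turns the commanded pose from where the row before left it, along the tool's axes as they then stand; what a row does not reach is not made up. A row lasts 1/10 s, in which the tool goes at most 50 mm and 8.59 degrees, less where a joint would pass 70% of its speed; a pose out of reach is approached as far as the arm can. A call is refused whole if a number of a shift passes 50 or a number of a turn 0.15, either way. A call with a gripper value outside its range is refused whole. The fingers move at their own pace and stop on an object; the grip force is fixed at half the most. Time passes only in rows, so rows that do not move let the fingers close, or fill a call up. It gives the time, the measured TCP pose, the force, the opening and the grip force at its end, in the units of the state.
- robot.observe(): the state, without advancing time (a new reading comes with each control period).
- robot.read_camera(name): name is "side" or "top" or "wrist"; returns a dict with "frame" (420x560x3 uint8, red, green, blue), "camera_matrix" (3x3 intrinsics, pixels), "origin" and "attitude" of the camera in the world; the wrist camera has in their place "T_tool_cam" (4x4, takes a point from camera to tool coordinates, whose origin is the TCP and whose axes are the flange's). Camera axes: x right, y up, looking along -z (the intrinsics and any distortion apply to the point x, -y, -z); pixel columns grow to the right and rows downward; lengths in m; the calibration is good to about 2 mm. The wrist camera is an equidistant fisheye: a pixel r from the principal point sees the ray r / f radians off the axis. A picture is of the moment at which its call begins: read the wrist's pose just before it. There is no depth.
- robot.job_done(): hands the job in; it is judged then, once.
Trained networks look in a picture, given as the dict that the camera call returned (one of the last four; its "shot" number tells which), for a name from the list of things; names that differ only in an ending like _2 or _b are one class to them, and where a whole thing is asked for, a point or a joint stands for the part that bears it (a point fixed in the world has none). Each returns a list of dicts, best first, with "score" (0 to 1); they miss things now and then, are a little off and sometimes report something else, mostly with a low value. They report only what shows in the picture. A call takes as long as a camera call. They do not tell look-alikes from the thing itself.
- robot.spot_in(picture, name): "position" ([column, row] in pixels, amid what is visible of it).
- robot.masks_of(picture, name): "region" (420x560 bool, what is visible of it) and "position" ([column, row] in pixels, amid what is visible of it).
The state is a dict: "clock": time; "joint_pos": joint angles; "joint_vel": joint speeds; "effort": joint torques, N m; "tool_pos": TCP position; "orientation": TCP orientation; "force": force on the tool from outside, world axes, zero at the start; "moment": the same for the moment, N m; "gripper_width": finger opening in m; "grip_force": force on a finger pad.
Only numpy, scipy, OpenCV 4.12 (cv2) and the standard library are available. Lean on these libraries where they do the work, as an engineer would, in place of code of your own. Each camera call takes 0.05 s, during which the arm holds its last target. There are 200 camera calls.

TASK

The slide loader's tray is latched shut with spent cartons inside: take the release pin from its stand, push it down through the small hole in the loader's top to trip the latch, and let the tray spring out. Put every spent slide carton from the tray and any used culture dish lying on the desk into the open waste bin, push the empty tray back in until it latches, and put the pin back upright in its stand, fully down. Leave the bin upright on the desk and do not disturb the objective canisters or the filter cube.

Things in the scene. Friction and masses are not known exactly. Their poses are not given: they have to be found in the camera images.
- loader: white slide loader, a fixed low box on the desk, 160 (x) x 254 (y) x 70 (z) mm with a flat top. Origin on the desk, frame x points from its front to its back; front face at x = -0.100, back at x = +0.060, sides at y = +-0.127. The tray comes out of its front, towards -x
- hole (a point): centre of the mouth of the dark-trimmed 15 x 15 mm square access hole in the loader's top (at x = +0.025, y = 0, z = 0.070 in the loader's frame; axes as the loader's). The top is 10 mm thick. 25 mm below this point a steel pad 26 x 26 mm, part of the hidden sprung latch, can be pushed straight down; about 2 N starts it, the latch lets go after 5 to 8 mm of travel (tip 30 to 33 mm below the mouth, about 5 N) and it stops at 14 mm. The pad springs back when let go
- tray (a joint): how far the tray is out, m: 0 = home and latched, 0.110 = fully out. Once the latch is tripped a damped spring of 2 to 5 N drives it out in about 2 s and keeps it out. Pushing it back takes 3 to 15 N, the last 30 mm more because the catch rides over the latch; it has to be pushed about 3 mm past 0 (it can go 6 mm past) to catch, and then rests within 1 mm of 0 when let go
- tray_front (a point): centre of the tray's grey front panel, on its outer face, moves with the tray; axes as the loader's (-x is outwards). The panel is 12 mm thick, 218 mm wide, 48 mm high (z 0.008 to 0.056) and stands 12 mm proud of the loader's front when home. No handle
- tray_floor (a point): centre of the tray's floor, on its upper side (z = 0.016), moves with the tray; axes as the loader's. Floor inside 96 (x) x 210 (y) mm, side and back walls 14 mm high and 4 mm thick, the back wall behind the front panel 100 mm
- pin: release pin, origin at its tip, z up along it when upright: steel shaft 6 mm in diameter and 70 mm long with a chamfered tip, then a flange 32 mm across and 4 mm thick (z 0.070 to 0.074), then a black grip 18 (x) x 30 (y) x 52 (z) mm with its top at z = 0.126; 80 g. At the start it hangs upright in the stand
- pin_tip (a point): tip of the release pin
- stand: fixed grey block 70 x 70 x 80 mm, origin at the centre of its underside; holds the pin
- stand_hole (a point): centre of the mouth of the 15 x 15 mm square, 76 mm deep hole in the stand's top. When the pin is fully down its flange lies on the top and its tip is 70 mm below this point
- bin: loose grey open-topped waste bin, 200 (x) x 180 (y) x 70 (z) mm, walls and floor 5 mm, 0.6 kg; origin at the centre of its underside
- pack_1: spent slide carton, 30 (x) x 80 (y) x 21 (z) mm, about 0.12 kg, origin at the centre of its underside; lies flat in the tray with its long side running front to back, or is absent
- pack_2: another spent slide carton, same size, in the tray or absent
- pack_3: another spent slide carton, same size, in the tray or absent. The cartons stand 62 mm apart (centre to centre) at the nearest
- dish_a: clear used culture dish with lid, round, 61 mm across, 15 mm high, 16 g, origin at the centre of its underside; on the desk, or absent
- dish_b: another such dish, same size; on the desk, or absent
- case_tall: bystander: screw canister of an objective, 42 mm across, 58 mm high, on the desk
- case_short: bystander: screw canister of an objective, 42 mm across, 46 mm high, on the desk
- cube: bystander: filter cube, 34 x 34 x 35 mm, on the desk
There are look-alikes about, which are no part of the job. There is more than one size of the dish_b; the job needs the smaller.

How it is judged:
By the outcome, as a careful person would: the job done as asked, in the order asked, and still so for the second after the job is handed in, with the robot touching nothing.
Of pack_1, pack_2, pack_3, dish_a, dish_b only 3 to 5 are there at a start; the rules pass over those that are not, and their reading is None.
At some moment in a run one of bin, dish_a, dish_b may be knocked a few centimetres aside while the robot is not near it.
It also fails if it takes over 210 s, if anything falls off the work surface, if the arm or the gripper's body presses on something with over 40 N, if the wrist force passes 120 N, or if a joint passes its speed limit or range.

## Working session

There is one attempt and no reset: what is moved stays moved. The work goes in short steps, Python scripts to look and compute and a shell command to move; the robot and the scene stay as the last step left them, time stands still between calls to the robot, and variables do not carry over. Pictures are saved under pics/ and viewed, at most 14 in all, crops included, and the job is handed in when it is done.

```bash
ls; mkdir -p pics; cat > h.py <<'E'
import numpy as np, cv2, sys
from workcell import robot
from scipy.spatial.transform import Rotation as R
def rot(q): return R.from_quat([q[1],q[2],q[3],q[0]]).as_matrix()
def att(a):
    a=np.array(a,float)
    return a if a.shape==(3,3) else rot(a)
def shot(name,save=None):
    s=robot.observe(); p=robot.read_camera(name)
    if save: cv2.imwrite('pics/'+save,p['frame'][:,:,::-1])
    return s,p
def ray(s,p,px):
    K=np.array(p['camera_matrix']); u=(px[0]-K[0,2])/K[0,0]; v=(px[1]-K[1,2])/K[1,1]
    if 'T_tool_cam' in p:
        r=np.hypot(u,v); k=np.sin(r)/r if r>1e-9 else 1
        d=np.array([u*k,-v*k,-np.cos(r)]); T=np.array(p['T_tool_cam']); Rt=rot(s['orientation'])
        return np.array(s['tool_pos'])+Rt@T[:3,3], Rt@T[:3,:3]@d
    return np.array(p['origin']), att(p['attitude'])@np.array([u,-v,-1])
def atz(s,p,px,z):
    o,d=ray(s,p,px); return o+d*(z-o[2])/d[2]
def proj(s,p,X):
    K=np.array(p['camera_matrix'])
    if 'T_tool_cam' in p:
        T=np.array(p['T_tool_cam']); Rt=rot(s['orientation'])
        c=T[:3,:3].T@(Rt.T@(np.array(X)-s['tool_pos'])-T[:3,3])
        x=np.array([c[0],-c[1],-c[2]]); th=np.arctan2(np.hypot(x[0],x[1]),x[2]); n=np.hypot(x[0],x[1])+1e-12
        a=x[:2]/n*th
    else:
        c=att(p['attitude']).T@(np.array(X)-p['origin']); a=np.array([c[0],-c[1]])/-c[2]
    return np.array([K[0,0]*a[0]+K[0,2],K[1,1]*a[1]+K[1,2]])
E
python3 - <<'E'
from h import *
np.set_printoptions(precision=3,suppress=True)
print(robot.observe())
for n in ['top','side','wrist']:
    s,p=shot(n,n+'0.png'); print(n,{k:v for k,v in p.items() if k!='frame'})
    for o,z in [('loader',.07),('pin',.1),('stand',.08),('bin',.07),('dish_a',.015),('case_tall',.058),('case_short',.046),('cube',.035),('hole',.07),('stand_hole',.08),('tray_front',.032)]:
        try:
            for d in robot.spot_in(p,o): print(n,o,round(d['score'],2),np.round(d['position']),atz(s,p,d['position'],z))
        except Exception as e: print(o,e)
E
```

```text
pics
{'clock': 0.0, 'joint_pos': array([ 1.185,  0.32 ,  1.566,  0.   ,  1.257, -0.02 ]), 'joint_vel': array([ 0.001,  0.   , -0.001, -0.   ,  0.   ,  0.   ]), 'effort': array([  0.   , -41.552, -23.416,  -0.   ,   0.008,   0.   ]), 'tool_pos': array([0.205, 0.537, 0.23 ]), 'orientation': array([-0.   ,  0.182,  0.983, -0.001]), 'force': array([0.038, 0.499, 0.384]), 'moment': array([-0.023,  0.012, -0.048]), 'grip_force': 0.0, 'gripper_width': 0.08527618889321704}
top {'camera_matrix': array([[424.546,   0.   , 275.014],
       [  0.   , 424.546, 204.253],
       [  0.   ,   0.   ,   1.   ]]), 'origin': array([ 0.411, -0.052,  1.324]), 'attitude': array([-0.702, -0.026,  0.027,  0.711]), 'shot': 1}
top loader 0.6 [344. 191.] [ 0.542 -0.26   0.07 ]
top pin 0.6 [163. 249.] [0.377 0.271 0.1  ]
top stand 0.61 [171. 247.] [0.382 0.252 0.08 ]
top bin 0.37 [348. 189.] [ 0.548 -0.27   0.07 ]
top dish_a 0.65 [172. 168.] [0.625 0.265 0.015]
top dish_a 0.53 [151. 202.] [0.521 0.331 0.015]
top dish_a 0.49 [163. 250.] [0.373 0.291 0.015]
top case_tall 0.48 [207. 149.] [0.675 0.15  0.058]
top cas
[... 1577 characters left out ...]
ool_cam': array([[ 0.   ,  0.946,  0.324,  0.084],
       [ 1.   , -0.   ,  0.   , -0.001],
       [ 0.   ,  0.324, -0.946, -0.144],
       [ 0.   ,  0.   ,  0.   ,  1.   ]]), 'shot': 3}
wrist loader 0.6 [ 16. 394.] [ 0.426 -0.182  0.07 ]
wrist pin 0.57 [140. 389.] [0.397 0.249 0.1  ]
wrist stand 0.74 [185. 343.] [0.347 0.353 0.08 ]
wrist bin 0.75 [129. 406.] [0.468 0.157 0.07 ]
wrist dish_a 0.56 [ 13. 399.] [ 0.501 -0.364  0.015]
wrist case_tall 0.38 [ 19. 391.] [ 0.427 -0.179  0.058]
wrist cube 0.67 [138. 391.] [0.465 0.167 0.035]
wrist hole 0.91 [ 15. 398.] [ 0.44  -0.206  0.07 ]
wrist stand_hole 0.65 [186. 341.] [0.344 0.356 0.08 ]
wrist tray_front 0.62 [ 17. 390.] [ 0.449 -0.248  0.032]
```

```bash
python3 - <<'E'
import cv2
a=cv2.imread('pics/top0.png'); c=a[110:310,110:450]; cv2.imwrite('pics/top0c.png',cv2.resize(c,None,fx=2.35,fy=2.35,interpolation=cv2.INTER_CUBIC))
a=cv2.imread('pics/side0.png'); c=a[130:390,160:410]; cv2.imwrite('pics/side0c.png',cv2.resize(c,None,fx=2.3,fy=2.3,interpolation=cv2.INTER_CUBIC))
E
```

```text
(no output)
```

View pics/top0c.png

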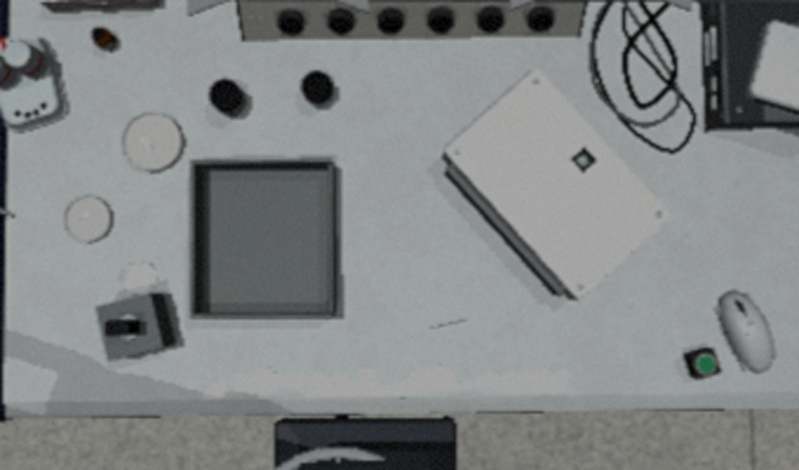

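View pics/side0c.png

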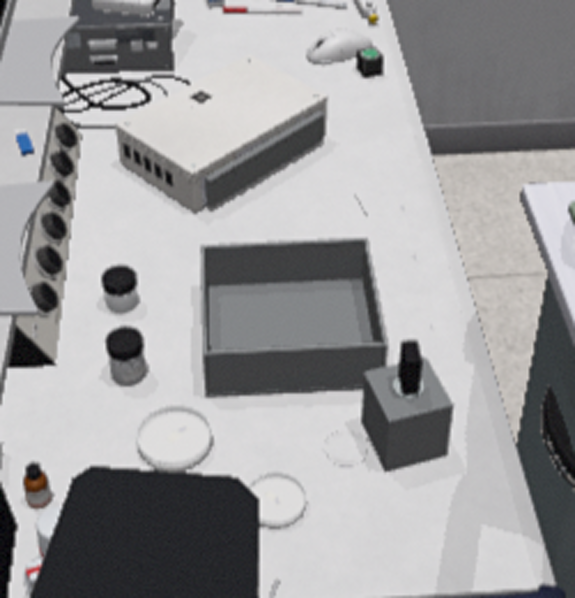

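The top crop shows the empty bin at (265,240), the stand and pin at (135,325), and the loader with its front facing lower-left and its hole at (583,159). There are two white dishes: a large one at (153,142), about 80 mm across, and a small one at (88,219), about 62 mm. There is also a faint ring at (140,275).

Look-alikes:
- **Dish:** large dish (153,142), which I reject; small dish (88,219), which I choose; faint ring beside the stand (140,275), to check up close.
- **Pin:** only one, at (125,327).
- **Bystanders:** canisters at (228,97) and (318,88), cube at (702,363).

```bash
python3 - <<'E'
from h import *
np.set_printoptions(precision=4,suppress=True)
s,p=shot('top')
def c(x,y): return [x/2.35+110,y/2.35+110]
for nm,pts in [('loader',[(537,70),(445,153),(578,299),(667,213),(583,159)])]:
    for q in pts: print(nm,atz(s,p,c(*q),.07)[:2])
for o,z in [('loader',.07),('stand',.08),('bin',.07),('dish_a',.015)]:
    for d in robot.masks_of(p,o)[:3]:
        m=d['region'].astype('uint8'); cs,_=cv2.findContours(m,cv2.RETR_EXTERNAL,cv2.CHAIN_APPROX_NONE)
        k=max(cs,key=cv2.contourArea).reshape(-1,2)
        w=np.array([atz(s,p,q,z)[:2] for q in k],np.float32)
        print(o,round(d['score'],2),d['position'],cv2.minAreaRect(w))
# close crop of stand/dish region, both views
s2,p2=shot('side')
a=p['frame'][170:290,120:260,::-1]; b=p2['frame'][260:390,220:380,::-1]
A=cv2.resize(a,(480,411),interpolation=3); B=cv2.resize(b,(506,411),interpolation=3)
cv2.imwrite('pics/close1.png',cv2.resize(np.hstack([A,B]),(800,333)))
E
```

```text
loader [ 0.6964 -0.2456]
loader [ 0.5912 -0.1265]
loader [ 0.4048 -0.29  ]
loader [ 0.5114 -0.4051]
loader [ 0.5814 -0.3011]
loader 0.75 [342.0, 188.2] ((0.5447680354118347, -0.2606101632118225), (0.25745487213134766, 0.18487530946731567), 41.084571838378906)
loader 0.73 [150.7, 200.2] ((0.513681948184967, 0.32619771361351013), (0.053739726543426514, 0.05333969369530678), 0.47989621758461)
stand 0.58 [168.8, 245.9] ((0.3807072639465332, 0.2610859274864197), (0.07005234807729721, 0.08319534361362457), 13.461356163024902)
bin 0.82 [223.3, 212.1] ((0.4869522452354431, 0.10451699793338776), (0.19909369945526123, 0.1825864017009735), 0.1259908527135849)
bin 0.51 [344.8, 186.3] ((0.5447607040405273, -0.2603949010372162), (0.25357210636138916, 0.18111473321914673), 41.38823318481445)
dish_a 0.89 [148.1, 202.1] ((0.5196437835693359, 0.33969542384147644), (0.05920501425862312, 0.06186683848500252), 0.4596467614173889)
dish_a 0.61 [176.0, 168.3] ((0.6207645535469055, 0.2564053535461426), (0.08142414689064026, 0.07663243263959885), 63.6137580871582)
```

View pics/close1.png

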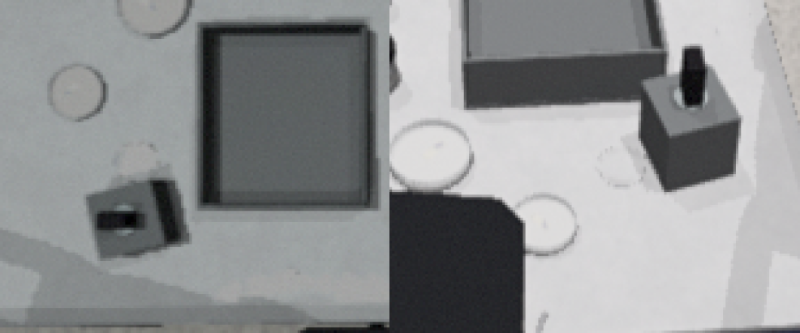

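The crop shows the small dish (78,92 left panel) with a rim. The faint ring beside the stand (620,167 right panel) has no visible height, so I'll check it from close by. Next I move above the pin.

```bash
python3 -m inch '[[[0,0,0],[-26,-19.5,0],1],[[0,0,0],[-26,-19.5,0],1],[[0,0,0],[-26,-19.5,0],1],[[0,0,0],[-26,-19.5,0],1],[[0,0,0],[-26,-19.5,0],1],[[0,0,0],[-26,-19.5,0],1],[[0,0,0],[-26,-19.5,0],1],[[0,0,0],[-26,-19.5,0],1],[[0,0,0],[-26,-19.5,0],1],[[0,0,0],[-25,-19.5,0],1]]'
cat >> h.py <<'E'
np.set_printoptions(precision=4,suppress=True)
def goto(x,y,z,yaw=None):
    """total move in tool axes (mm) from the present pose, and turn about tool z (rad) bringing tool y to world direction yaw (mod pi)"""
    s=robot.observe(); Rt=rot(s['orientation']); d=(np.array([x,y,z])-s['tool_pos'])
    print('pos',np.array(s['tool_pos']),'tool y dir deg',np.degrees(np.arctan2(Rt[1,1],Rt[0,1])),'z',Rt[:,2],'j6',s['joint_pos'][5])
    if yaw is not None:
        t=(np.arctan2(Rt[1,1],Rt[0,1])-yaw+np.pi/2)%np.pi-np.pi/2; print('turn z',t)
        Rt=Rt@R.from_rotvec([0,0,t]).as_matrix()
        print('tilt fix rotvec(after turn)',R.from_matrix(Rt).inv().apply(np.cross(Rt[:,2],[0,0,-1])))
    print('shift mm after turn',Rt.T@d*1000, 'before', rot(s['orientation']).T@d*1000)
E
python3 - <<'E'
from h import *
s,p=shot('wrist','w1.png')
for o,z in [('pin',.126),('stand_hole',.08),('stand',.08),('dish_a',.015),('bin',.07)]:
    for d in robot.spot_in(p,o)[:3]: print(o,round(d['score'],2),d['position'],atz(s,p,d['position'],z))
print(s['tool_pos'])
E
```

```text
clock: 3.1
tool_pos: [0.3784, 0.2611, 0.2315]
orientation: [0.0, 0.182, 0.983, 0.0]
force: [0.4, 0.1, 0.4]
gripper_width: 0.0853
grip_force: 0.0
pin 0.95 [292.2, 195.2] [0.3733 0.2716 0.126 ]
stand_hole 0.72 [287.2, 167.8] [0.3605 0.273  0.08  ]
stand 0.92 [285.7, 171.0] [0.3628 0.2707 0.08  ]
stand 0.4 [40.2, 327.4] [ 0.4444 -0.1564  0.08  ]
dish_a 0.84 [341.3, 326.0] [0.6146 0.2621 0.015 ]
dish_a 0.61 [379.6, 246.5] [0.5096 0.3438 0.015 ]
[0.3784 0.2611 0.2315]
```

View pics/w1.png

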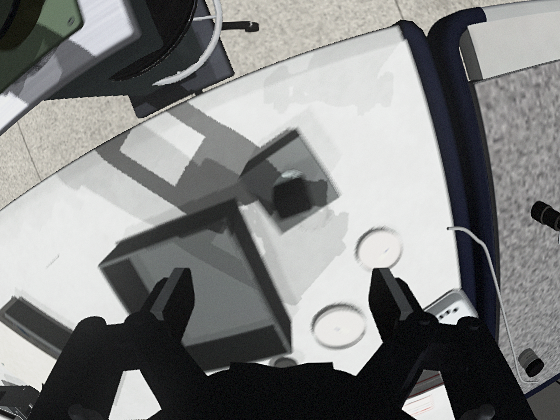

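The wrist view shows the pin's black grip at (292,195) on the stand, the small dish at (379,246) and the large one at (340,326). I'll enlarge it for the grip's yaw and the ring.

```bash
python3 - <<'E'
from h import *
s,p=shot('wrist')
s2,p2=shot('top')
for d in robot.masks_of(p,'pin')[:1]:
    m=d['region'].astype('uint8'); k=max(cv2.findContours(m,0,1)[0],key=cv2.contourArea); print(cv2.boundingRect(k),d['position'])
ring=atz(s2,p2,[169.6,227],0); print('ring',ring,proj(s,p,ring))
# top face of grip: dark 
f=p['frame'][120:260,230:400,::-1]
f=cv2.convertScaleAbs(f,alpha=1.6)
cv2.imwrite('pics/w1c.png',cv2.resize(f,None,fx=4,fy=4,interpolation=3))
g=cv2.cvtColor(p['frame'],cv2.COLOR_RGB2GRAY)
m=((g<28)&(np.arange(560)[None]>255)&(np.arange(560)[None]<330)&(np.arange(420)[:,None]<225)&(np.arange(420)[:,None]>165)).astype('uint8')
n,l,st,ce=cv2.connectedComponentsWithStats(m); i=1+np.argmax(st[1:,4]); 
k=cv2.findContours((l==i).astype('uint8'),0,1)[0][0].reshape(-1,2)
w=np.array([atz(s,p,q,.126)[:2] for q in k],np.float32); print(cv2.boundingRect(k),cv2.minAreaRect(w))
E
```

```text
(273, 171, 41, 49) [292.2, 196.2]
ring [0.4435 0.2762 0.    ] [310.9444 216.3127]
(274, 191, 6, 7) ((0.3668960630893707, 0.2620106637477875), (0.004003348760306835, 0.00500712264329195), 68.70887756347656)
```

View pics/w1c.png

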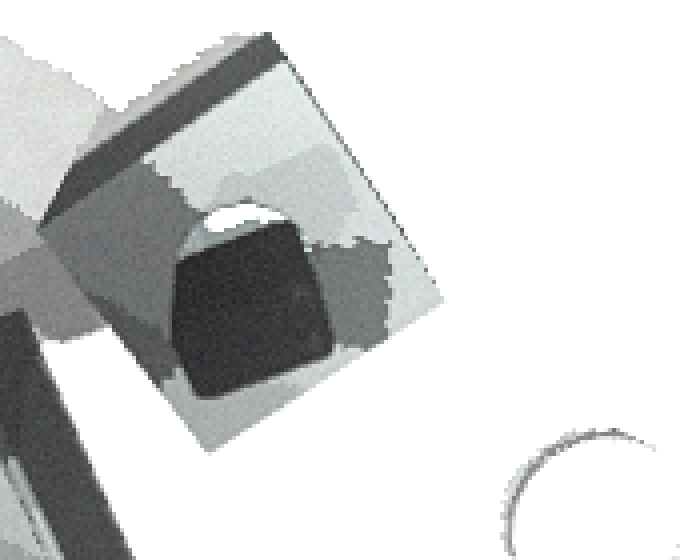

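```bash
python3 - <<'E'
from h import *
s,p=shot('wrist')
a,b=[atz(s,p,q,.126) for q in [(281.25,219.5),(313,208.75)]]
c,d=[atz(s,p,q,.084) for q in [(274.5,185),(303,175.5)]]
for u,v in ((a,b),(c,d)):
    e=v-u; print(u,v,np.linalg.norm(e),np.degrees(np.arctan2(e[1],e[0])))
cen=(a+b+c+d)/4; print(cen)
st=[atz(s,p,(230+x/4,120+y/4),.08)[:2] for x,y in [(285,62),(442,298),(210,450),(40,228)]]
print('stand corners',np.array(st),np.mean(st,0))
e=(b-a)+(d-c); yaw=np.arctan2(-e[0],e[1]); # normal of long side
print(np.degrees(yaw)); goto(*cen[:2],.23,yaw)
g=cv2.convertScaleAbs(p['frame'][190:270,290:410],alpha=1.0); gg=cv2.cvtColor(g,cv2.COLOR_RGB2GRAY); print(np.percentile(gg,[5,50,95,99]))
E
```

```text
[0.3884 0.2579 0.126 ] [0.3889 0.2854 0.126 ] 0.02745767931352834 89.02500082890171
[0.3695 0.2585 0.084 ] [0.3703 0.2862 0.084 ] 0.027774735419255035 88.23923866795506
[0.3793 0.272  0.105 ]
stand corners [[0.3355 0.2975]
 [0.4015 0.3137]
 [0.4184 0.2478]
 [0.3516 0.2306]] [0.3768 0.2724]
-1.370135581132931
pos [0.3774 0.2629 0.2313] tool y dir deg 69.12569240187936 z [-0.0001  0.0002 -1.    ] j6 -0.6231373369238272
turn z 1.2303843072231175
tilt fix rotvec(after turn) [-0.0001 -0.0002  0.    ]
shift mm after turn [9.1078 1.675  1.2913] before [1.462  9.1444 1.2913]
[ 44. 231. 236. 238.]
```

```bash
python3 -m inch '[[[0,0,0.123],[0,0,0],0.2],[[0,0,0.123],[0,0,0],0.2],[[0,0,0.123],[0,0,0],0.2],[[0,0,0.123],[0,0,0],0.2],[[0,0,0.123],[0,0,0],0.2],[[0,0,0.123],[0,0,0],0.2],[[0,0,0.123],[0,0,0],0.2],[[0,0,0.123],[0,0,0],0.2],[[0,0,0.123],[0,0,0],0.2],[[0,0,0.123],[0,0,0],0.2]]'
python3 -m inch '[[[0,0,0],[9,-0.5,0],0.2],[[0,0,0],[0,0,20],0.2],[[0,0,0],[0,0,20],0.2],[[0,0,0],[0,0,20],0.2],[[0,0,0],[0,0,20],0.2],[[0,0,0],[0,0,20],0.2],[[0,0,0],[0,0,20],0.2],[[0,0,0],[0,0,19],0.2],[[0,0,0],[0,0,0],0.2],[[0,0,0],[0,0,0],0.2]]'
python3 - <<'E'
from h import *
goto(.377,.2722,.092,-.024)
E
python3 -m inch '[[[0,0,0],[0,0,0],-1],[[0,0,0],[0,0,0],-1],[[0,0,0],[0,0,0],-1],[[0,0,0],[0,0,0],-1],[[0,0,0],[0,0,0],-1],[[0,0,0],[0,0,0],-1],[[0,0,0],[0,0,0],-1],[[0,0,0],[0,0,0],-1],[[0,0,0],[0,0,0],-1],[[0,0,0],[0,0,0],-1]]'
```

```text
clock: 4.6
tool_pos: [0.3775, 0.2627, 0.2313]
orientation: [-0.0, 0.717, 0.697, 0.0]
force: [-0.0, -0.0, 0.4]
gripper_width: 0.0513
grip_force: 0.0
clock: 5.6
tool_pos: [0.3776, 0.272, 0.0925]
orientation: [-0.0, 0.715, 0.699, 0.0]
force: [0.4, 0.9, 0.3]
gripper_width: 0.0515
grip_force: 0.0
pos [0.3776 0.272  0.0925] tool y dir deg -1.313759459561424 z [-0.      0.0002 -1.    ] j6 0.6221028550264202
turn z 0.0010705718514318896
tilt fix rotvec(after turn) [-0.     -0.0002  0.    ]
shift mm after turn [ 0.2272 -0.616   0.5057] before [ 0.2279 -0.6158  0.5057]
clock: 6.6
tool_pos: [0.3781, 0.2718, 0.0934]
orientation: [0.0, 0.716, 0.698, 0.001]
force: [-1.0, -0.3, 5.8]
gripper_width: 0.017
grip_force: 59.2
```

```bash
python3 -m inch '[[[0,0,0],[0,0,-10],-1],[[0,0,0],[0,0,-13],-1],[[0,0,0],[0,0,-13],-1],[[0,0,0],[0,0,-13],-1],[[0,0,0],[0,0,-13],-1],[[0,0,0],[0,0,-13],-1],[[0,0,0],[0,0,-13],-1],[[0,0,0],[0,0,-13],-1],[[0,0,0],[0,0,-12],-1],[[0,0,0],[0,0,-10],-1]]'
python3 -m inch '[[[0,0,0],[-15,5,0],-1],[[0,0,0],[-28,11,0],-1],[[0,0,0],[-28,11,0],-1],[[0,0,0],[-28,11,0],-1],[[0,0,0],[-28,11,0],-1],[[0,0,0],[-28,11,0],-1],[[0,0,0],[-28,11,0],-1],[[0,0,0],[-28,11,0],-1],[[0,0,0],[-28,11,0],-1],[[0,0,0],[-28,11,0],-1]]'
python3 -m inch '[[[0,0,0],[-28,11,0],-1],[[0,0,0],[-28,11,0],-1],[[0,0,0],[-28,11,0],-1],[[0,0,0],[-28,11,0],-1],[[0,0,0],[-28,11,0],-1],[[0,0,0],[-28,11,0],-1],[[0,0,0],[-28,11,0],-1],[[0,0,0],[-28,11,0],-1],[[0,0,0],[-28,11,0],-1],[[0,0,0],[-28,11,0],-1]]'
python3 - <<'E'
from h import *
s,p=shot('wrist','w2.png'); print(s['gripper_width'],s['joint_pos'])
for o,z in [('hole',.07),('pin_tip',.133),('loader',.07),('tray_front',.032)]:
    for d in robot.spot_in(p,o)[:3]: print(o,round(d['score'],2),d['position'],atz(s,p,d['position'],z))
goto(.5814,-.3011,.21)
E
```

```text
clock: 7.6
tool_pos: [0.3774, 0.2711, 0.2163]
orientation: [0.0, 0.716, 0.698, 0.0]
force: [0.2, -0.6, -2.1]
gripper_width: 0.0173
grip_force: 58.5
clock: 8.6
tool_pos: [0.4748, 0.0005, 0.2156]
orientation: [-0.0, 0.716, 0.698, -0.0]
force: [0.4, 0.8, -0.0]
gripper_width: 0.0176
grip_force: 58.5
clock: 9.6
tool_pos: [0.5778, -0.2821, 0.2153]
orientation: [-0.0, 0.716, 0.698, -0.0]
force: [0.9, 0.7, -0.2]
gripper_width: 0.017
grip_force: 58.5
0.017038551033998373 [-0.4721  0.4371  1.4223  0.0001  1.283  -0.447 ]
hole 0.55 [258.1, 156.9] [ 0.5565 -0.2505  0.07  ]
pin_tip 0.7 [280.8, 291.6] [ 0.5746 -0.3511  0.133 ]
pin_tip 0.17 [200.4, 94.2] [ 0.5227 -0.1928  0.133 ]
loader 0.67 [258.7, 157.3] [ 0.557  -0.2509  0.07  ]
tray_front 0.81 [195.8, 99.6] [ 0.4924 -0.1952  0.032 ]
pos [ 0.5773 -0.2804  0.215 ] tool y dir deg -1.4436823762988016 z [-0.0011  0.0011 -1.    ] j6 -0.44534385854558567
shift mm after turn [-20.5498   4.6412   4.9945] before [-20.5498   4.6412   4.9945]
```

View pics/w2.png

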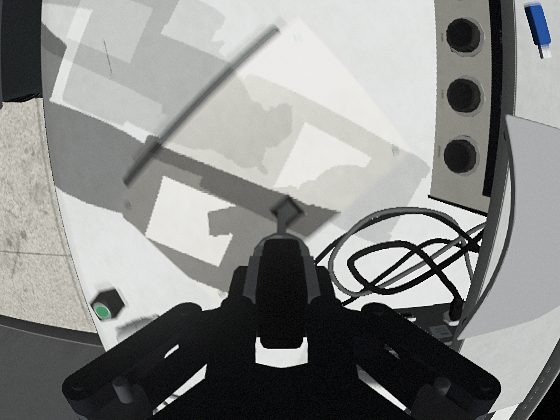

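The hole shows at (288,211) with the pin's shaft just below it at about (284,230). I'll compute the hole's position and check the tip.

```bash
python3 - <<'E'
from h import *
s,p=shot('wrist'); t=np.array(s['tool_pos'])
f=p['frame'][180:260,240:340,::-1]; cv2.imwrite('pics/w2c.png',cv2.resize(f,None,fx=6,fy=6,interpolation=3))
for px in [(288,211),(288,213)]: print('hole',atz(s,p,px,.07))
for dz in (.083,.013): print('tip/flange proj',dz,proj(s,p,t-[0,0,dz]))
s2,p2=shot('top')
for d in robot.spot_in(p2,'hole')[:2]: print(d['score'],atz(s2,p2,d['position'],.07))
s3,p3=shot('side')
for d in robot.spot_in(p3,'hole')[:2]: print(d['score'],atz(s3,p3,d['position'],.07),d['position'])
E
```

```text
hole [ 0.5819 -0.3011  0.07  ]
hole [ 0.5818 -0.3031  0.07  ]
tip/flange proj 0.083 [282.7423 213.2062]
tip/flange proj 0.013 [282.9729 257.5301]
0.6 [ 0.587  -0.2268  0.07  ]
0.57 [ 0.5514 -0.213   0.07  ] [257.6, 187.2]
```

View pics/w2c.png

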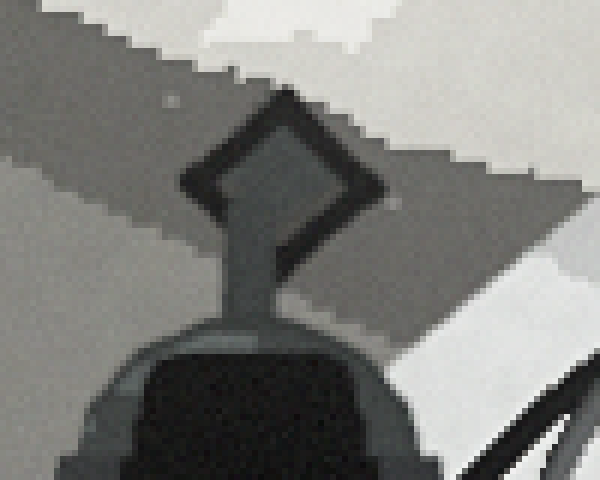

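```bash
python3 -m inch '[[[0,0,0],[-10,2.5,0],-1],[[0,0,0],[-10.5,2.5,0],-1],[[0,0,0],[0,0,0],-1],[[0,0,0],[0,0,12],-1],[[0,0,0],[0,0,12],-1],[[0,0,0],[0,0,12],-1],[[0,0,0],[0,0,12],-1],[[0,0,0],[0,0,12],-1],[[0,0,0],[0,0,8],-1],[[0,0,0],[0,0,6],-1]]'
python3 - <<'E'
from h import *
goto(.582,-.301,.117)
s,p=shot('wrist'); f=p['frame'][180:280,230:350,::-1]; cv2.imwrite('pics/w3c.png',cv2.resize(f,None,fx=4,fy=4,interpolation=3))
E
```

```text
clock: 11.1
tool_pos: [0.5821, -0.3014, 0.1402]
orientation: [-0.0, 0.716, 0.698, -0.0]
force: [0.3, -0.7, -0.8]
gripper_width: 0.0174
grip_force: 58.6
pos [ 0.5821 -0.3014  0.1402] tool y dir deg -1.4253540512375353 z [-0.0008  0.0006 -1.    ] j6 -0.47048662308517397
shift mm after turn [ 0.3421 -0.0692 23.2102] before [ 0.3421 -0.0692 23.2102]
```

View pics/w3c.png

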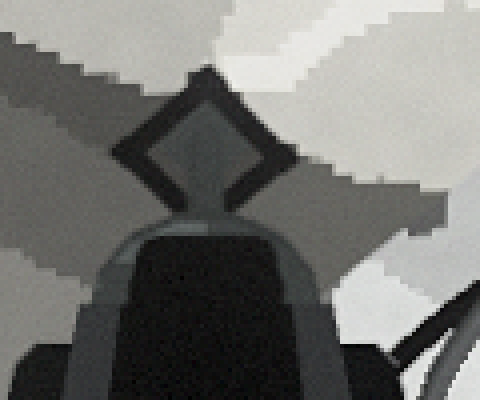

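The shaft is in the middle of the hole with no contact force. I press now.

```bash
python3 -m inch '[[[0,0,0],[0,0,6],-1],[[0,0,0],[0,0,5],-1],[[0,0,0],[0,0,3],-1],[[0,0,0],[0,0,3],-1],[[0,0,0],[0,0,3],-1],[[0,0,0],[0,0,2],-1],[[0,0,0],[0,0,1],-1],[[0,0,0],[0,0,0],-1],[[0,0,0],[0,0,0],-1],[[0,0,0],[0,0,0],-1]]'
python3 - <<'E'
from h import *
s,p=shot('top','t2.png')
for d in robot.spot_in(p,'tray_front')[:2]: print(d['score'],d['position'],atz(s,p,d['position'],.032))
E
```

```text
clock: 12.15
tool_pos: [0.5824, -0.3017, 0.1186]
orientation: [0.0, 0.716, 0.698, 0.0]
force: [-0.7, 0.0, 4.3]
gripper_width: 0.0173
grip_force: 59.2
0.7 [315.5, 210.1] [ 0.4886 -0.1761  0.032 ]
0.29 [330.5, 181.0] [ 0.5773 -0.2238  0.032 ]
```

```bash
python3 -m inch '[[[0,0,0],[0,0,1.5],-1],[[0,0,0],[0,0,1],-1],[[0,0,0],[0,0,0],-1],[[0,0,0],[0,0,0],-1],[[0,0,0],[0,0,0],-1],[[0,0,0],[0,0,0],-1],[[0,0,0],[0,0,0],-1],[[0,0,0],[0,0,0],-1],[[0,0,0],[0,0,0],-1],[[0,0,0],[0,0,0],-1]]'
python3 - <<'E'
from h import *
s,p=shot('top')
for d in robot.spot_in(p,'tray_front')[:2]: print(d['score'],d['position'],atz(s,p,d['position'],.032))
for d in robot.spot_in(p,'pack_1')[:5]: print('pack',d['score'],d['position'],atz(s,p,d['position'],.037))
for d in robot.spot_in(p,'dish_a')[:5]: print('dish',d['score'],d['position'],atz(s,p,d['position'],.015))
cv2.imwrite('pics/t2c.png',cv2.resize(p['frame'][110:310,110:450,::-1],None,fx=2.35,fy=2.35,interpolation=3))
E
```

```text
clock: 13.25
tool_pos: [0.5824, -0.3016, 0.1159]
orientation: [0.0, 0.716, 0.698, 0.0]
force: [0.1, -0.4, 4.2]
gripper_width: 0.0176
grip_force: 59.4
0.66 [305.4, 217.8] [ 0.4655 -0.1449  0.032 ]
0.19 [407.7, 264.9] [ 0.3193 -0.4512  0.032 ]
pack 0.56 [319.5, 232.4] [ 0.4206 -0.1864  0.037 ]
pack 0.5 [299.0, 205.0] [ 0.5044 -0.1258  0.037 ]
dish 0.59 [175.0, 168.4] [0.625  0.2567 0.015 ]
dish 0.53 [148.9, 205.2] [0.5113 0.3368 0.015 ]
dish 0.35 [224.3, 212.1] [0.487  0.1039 0.015 ]
```

View pics/t2c.png

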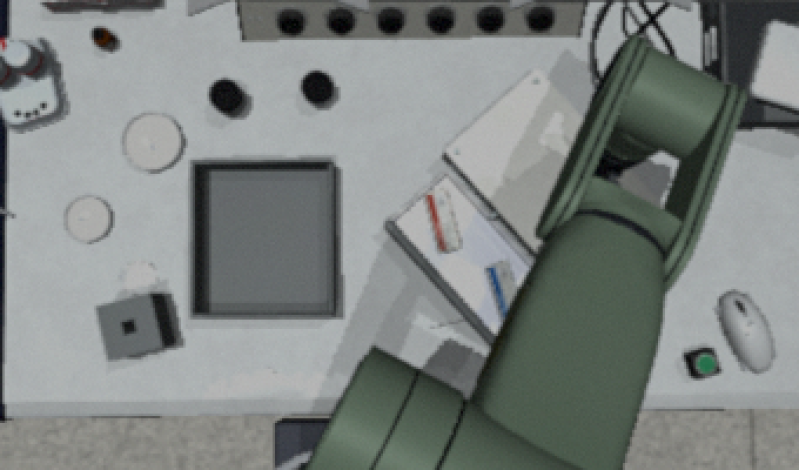

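The tray is out with cartons at (443,222) and (502,290), and the arm may be hiding a third. The bin and dishes have not moved. Next the pin goes back to the stand.

```bash
python3 -m inch '[[[0,0,0],[0,0,-10],-1],[[0,0,0],[0,0,-10],-1],[[0,0,0],[0,0,-10],-1],[[0,0,0],[0,0,-10],-1],[[0,0,0],[0,0,-10],-1],[[0,0,0],[0,0,-10],-1],[[0,0,0],[0,0,-10],-1],[[0,0,0],[0,0,-10],-1],[[0,0,0],[0,0,-10],-1],[[0,0,0],[0,0,-10],-1]]'
python3 -m inch '[[[0,0,0],[15,-6,0],-1],[[0,0,0],[29,-11,0],-1],[[0,0,0],[29,-11,0],-1],[[0,0,0],[29,-11,0],-1],[[0,0,0],[29,-11,0],-1],[[0,0,0],[29,-11,0],-1],[[0,0,0],[29,-11,0],-1],[[0,0,0],[29,-11,0],-1],[[0,0,0],[29,-11,0],-1],[[0,0,0],[29,-11,0],-1]]'
python3 -m inch '[[[0,0,0],[29,-11,0],-1],[[0,0,0],[29,-11,0],-1],[[0,0,0],[29,-11,0],-1],[[0,0,0],[29,-11,0],-1],[[0,0,0],[29,-11,0],-1],[[0,0,0],[29,-11,0],-1],[[0,0,0],[29,-11,0],-1],[[0,0,0],[29,-11,0],-1],[[0,0,0],[29,-11,0],-1],[[0,0,0],[20,-11,0],-1]]'
python3 - <<'E'
from h import *
goto(.377,.272,.17)
s,p=shot('wrist'); f=p['frame'][130:290,200:400,::-1]; cv2.imwrite('pics/w4c.png',cv2.resize(f,None,fx=3,fy=3,interpolation=3))
s2,p2=shot('top')
for d in robot.spot_in(p2,'pack_1')[:5]: print('pack',d['score'],d['position'],atz(s2,p2,d['position'],.037))
for d in robot.spot_in(p2,'tray_front')[:2]: print('front',d['score'],d['position'],atz(s2,p2,d['position'],.056))
cv2.imwrite('pics/t3c.png',cv2.resize(p2['frame'][130:300,210:410,::-1],None,fx=3.5,fy=3.5,interpolation=3))
E
```

```text
clock: 14.45
tool_pos: [0.5823, -0.3016, 0.2166]
orientation: [-0.0, 0.716, 0.698, 0.0]
force: [-0.3, 0.1, -1.0]
gripper_width: 0.0174
grip_force: 58.6
clock: 15.45
tool_pos: [0.4837, -0.0219, 0.2164]
orientation: [0.0, 0.716, 0.698, 0.0]
force: [0.5, 0.9, -0.5]
gripper_width: 0.0174
grip_force: 58.6
clock: 16.45
tool_pos: [0.3809, 0.2624, 0.2164]
orientation: [-0.0, 0.716, 0.699, 0.001]
force: [0.3, 1.0, -1.2]
gripper_width: 0.0175
grip_force: 58.6
pos [0.3809 0.2624 0.2164] tool y dir deg -1.375696594501343 z [ 0.0007  0.0009 -1.    ] j6 0.6020091372631112
shift mm after turn [ 9.4576 -4.1157 46.4115] before [ 9.4576 -4.1157 46.4115]
pack 0.78 [298.6, 205.8] [ 0.502  -0.1245  0.037 ]
pack 0.62 [323.5, 237.2] [ 0.4059 -0.1982  0.037 ]
front 0.75 [311.5, 220.8] [ 0.4553 -0.1612  0.056 ]
```

View pics/w4c.png

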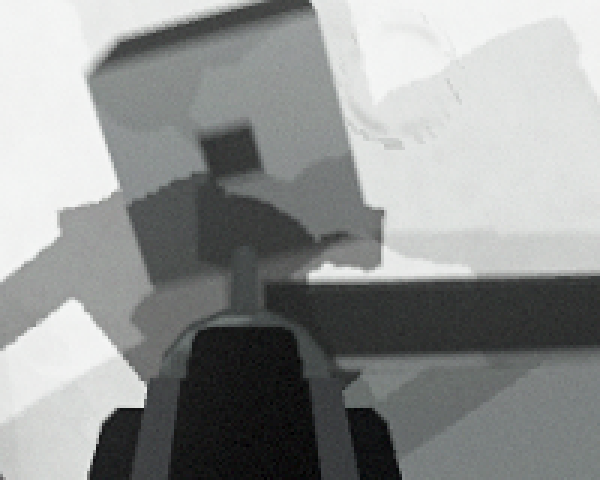

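View pics/t3c.png

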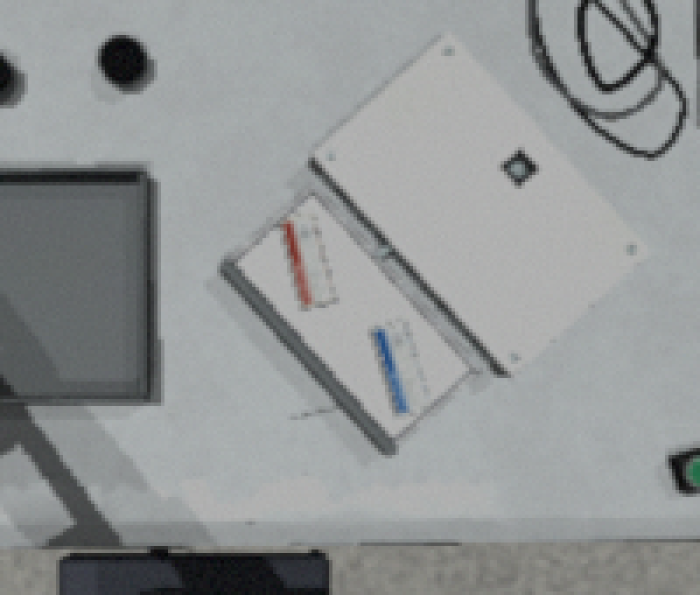

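The wrist crop shows the stand hole at (230,152), plus something ring-shaped and clear on the desk at (400,80), to inspect later. The top crop shows two cartons in the tray (red at 310,262 and blue at 405,365), both skewed relative to the tray.

```bash
python3 -m inch '[[[0,0,0],[4.5,-2,0],-1],[[0,0,0],[5,-2,0],-1],[[0,0,0],[0,0,0],-1],[[0,0,0],[0,0,10],-1],[[0,0,0],[0,0,10],-1],[[0,0,0],[0,0,10],-1],[[0,0,0],[0,0,9],-1],[[0,0,0],[0,0,0],-1],[[0,0,0],[0,0,0],-1],[[0,0,0],[0,0,0],-1]]'
python3 - <<'E'
from h import *
goto(.377,.272,.0934)
s,p=shot('wrist'); f=p['frame'][150:270,230:380,::-1]; cv2.imwrite('pics/w5c.png',cv2.resize(f,None,fx=4,fy=4,interpolation=3))
for dz in (.083,.013): print(proj(s,p,np.array(s['tool_pos'])-[0,0,dz]))
E
```

```text
clock: 17.65
tool_pos: [0.3778, 0.2704, 0.1771]
orientation: [0.0, 0.716, 0.698, 0.0]
force: [-0.2, -0.2, -0.2]
gripper_width: 0.0172
grip_force: 58.6
pos [0.3778 0.2704 0.1771] tool y dir deg -1.431921654894051 z [ 0.0007  0.0006 -1.    ] j6 0.6214685373881597
shift mm after turn [ 1.4834 -0.8634 83.736 ] before [ 1.4834 -0.8634 83.736 ]
[282.5379 213.1497]
[282.9266 257.5178]
```

View pics/w5c.png

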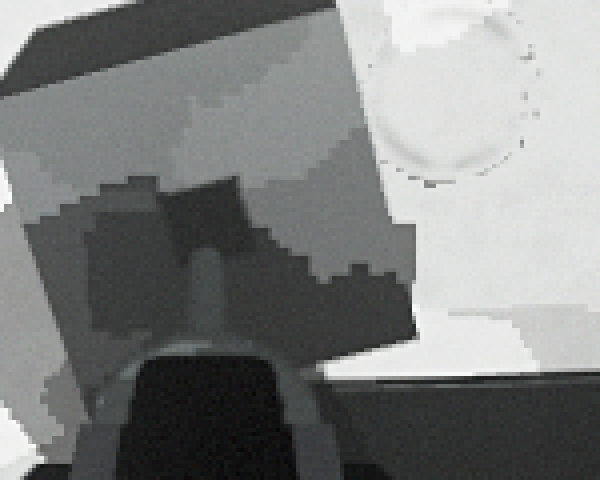

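A clear dish really is there, at (450,95) in this crop. I'll size it and check the hole's offset.

```bash
python3 - <<'E'
from h import *
s,p=shot('wrist')
C=lambda x,y:(230+x/4,150+y/4)
print('hole',atz(s,p,C(205,215),.08),'corners',[atz(s,p,C(*q),.08)[:2] for q in [(160,193),(240,178),(252,238),(178,258)]])
for z in (0,.015): 
    P=[atz(s,p,C(*q),z)[:2] for q in [(372,95),(375,130),(430,185),(522,148),(537,70),(515,15)]]; print(z,cv2.minEnclosingCircle(np.array(P,np.float32)))
    print(np.round(P,4).tolist())
g=p['frame'][130:210,310:380,::-1]
for d in robot.spot_in(p,'dish_a')[:5]: print(d['score'],d['position'],atz(s,p,d['position'],.015))
E
```

```text
hole [0.3769 0.2731 0.08  ] corners [array([0.3683, 0.2778]), array([0.3839, 0.2805]), array([0.386 , 0.2681]), array([0.3714, 0.2643])]
0 ((0.44378820061683655, 0.2764366865158081), 0.024940887466073036)
[[0.4195, 0.2775], [0.4203, 0.2683], [0.4351, 0.2532], [0.4594, 0.2628], [0.4625, 0.2836], [0.4562, 0.298]]
0.015 ((0.44075900316238403, 0.28004273772239685), 0.023779308423399925)
[[0.4176, 0.281], [0.4184, 0.2722], [0.4324, 0.2579], [0.4556, 0.267], [0.4586, 0.2869], [0.4526, 0.3006]]
0.77 [493.8, 187.1] [0.6189 0.2659 0.015 ]
```

The ring is only about 49 mm across and flat, so it is a stain. The 62 mm dish is the job's dish. Now I insert the pin.

```bash
python3 -m inch '[[[0,0,0],[2,-0.8,0],-1],[[0,0,0],[0,0,0],-1],[[0,0,0],[0,0,10],-1],[[0,0,0],[0,0,10],-1],[[0,0,0],[0,0,10],-1],[[0,0,0],[0,0,10],-1],[[0,0,0],[0,0,10],-1],[[0,0,0],[0,0,10],-1],[[0,0,0],[0,0,10],-1],[[0,0,0],[0,0,7],-1]]'
python3 -m inch '[[[0,0,0],[0,0,3],-1],[[0,0,0],[0,0,2],-1],[[0,0,0],[0,0,1],-1],[[0,0,0],[0,0,0],-1],[[0,0,0],[0,0,0],-1],[[0,0,0],[0,0,0],0],[[0,0,0],[0,0,0],0],[[0,0,0],[0,0,0],0],[[0,0,0],[0,0,0],0],[[0,0,0],[0,0,0],0]]'
python3 -m inch '[[[0,0,0],[0,0,-6],0],[[0,0,0],[0,0,-12],0],[[0,0,0],[0,0,-12],0.8],[[0,0,0],[0,0,-12],0.8],[[0,0,0],[0,0,-12],0.8],[[0,0,0],[0,0,-12],0.8],[[0,0,0],[0,0,-12],0.8],[[0,0,0],[0,0,-12],0.8],[[0,0,0],[0,0,-10],0.8],[[0,0,0],[0,0,0],0.8]]'
python3 - <<'E'
from h import *
s,p=shot('wrist','w6.png')
for o,z in [('pin',.1),('dish_a',.015)]:
  for d in robot.masks_of(p,o)[:4]:
    m=d['region'].astype('uint8'); k=max(cv2.findContours(m,0,1)[0],key=cv2.contourArea).reshape(-1,2)
    w=np.array([atz(s,p,q,z)[:2] for q in k],np.float32); print(o,d['score'],d['position'],cv2.minEnclosingCircle(w))
s,p=shot('side','s6.png'); f=p['frame'][250:370,220:400,::-1]; cv2.imwrite('pics/s6c.png',cv2.resize(f,None,fx=4,fy=4,interpolation=3))
goto(.515,.342,.18)
E
```

```text
clock: 18.8
tool_pos: [0.3765, 0.2721, 0.0987]
orientation: [-0.0, 0.716, 0.698, -0.0]
force: [0.5, 0.2, -0.6]
gripper_width: 0.0168
grip_force: 58.6
clock: 19.8
tool_pos: [0.3768, 0.2723, 0.0939]
orientation: [-0.0, 0.716, 0.698, 0.0]
force: [-0.2, 0.7, -0.6]
gripper_width: 0.0429
grip_force: 0.0
clock: 20.8
tool_pos: [0.3775, 0.2728, 0.1953]
orientation: [0.0, 0.716, 0.698, 0.002]
force: [1.2, -0.9, 0.4]
gripper_width: 0.0766
grip_force: 0.0
pin 0.73 [280.7, 212.3] ((0.37694162130355835, 0.26644167304039), 0.026649314910173416)
dish_a 0.67 [412.9, 109.9] ((0.516450822353363, 0.34633100032806396), 0.03185667470097542)
dish_a 0.64 [481.0, 189.1] ((0.6183497905731201, 0.26244908571243286), 0.044237930327653885)
pos [0.3764 0.272  0.1932] tool y dir deg -1.4307285957199438 z [-0.001  -0.0006 -1.    ] j6 0.6259423670644702
shift mm after turn [ 73.4432 136.8553  13.0456] before [ 73.4432 136.8553  13.0456]
```

View pics/s6c.png

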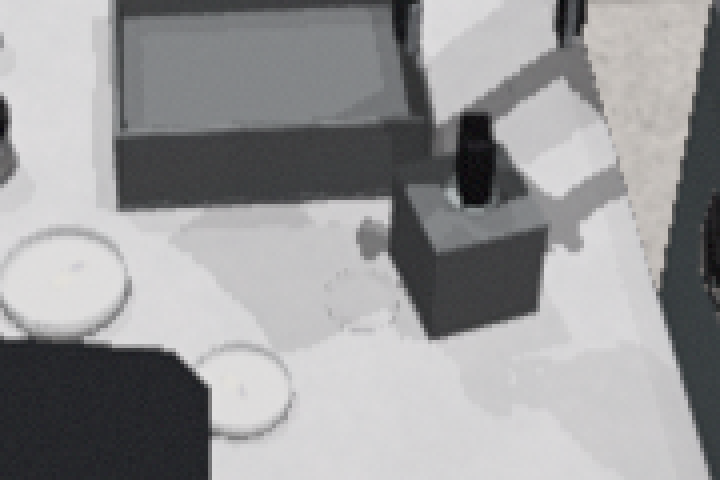

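The pin stands upright with its flange on the stand. Now I go above the small dish.

```bash
python3 -m inch '[[[0,0,0],[8,15,0],0.8],[[0,0,0],[9,17,0],1],[[0,0,0],[9,17,0],1],[[0,0,0],[9,17,0],1],[[0,0,0],[9,17,0],1],[[0,0,0],[9,17,10],1],[[0,0,0],[9,17,20],1],[[0,0,0],[9,17,20],1],[[0,0,0],[4,3,20],1],[[0,0,0],[0,0,0],1]]'
python3 - <<'E'
from h import *
s,p=shot('wrist','w7.png')
for d in robot.masks_of(p,'dish_a')[:3]:
    m=d['region'].astype('uint8'); k=max(cv2.findContours(m,0,1)[0],key=cv2.contourArea).reshape(-1,2)
    w=np.array([atz(s,p,q,.015)[:2] for q in k],np.float32); print(d['score'],d['position'],cv2.minEnclosingCircle(w))
goto(.515,.344,.003)
f=p['frame'].copy()
for a in np.linspace(0,6.28,40):
    u=proj(s,p,[.515+.0305*np.cos(a),.344+.0305*np.sin(a),.015]); cv2.circle(f,tuple(int(x) for x in u),1,(255,0,0),-1)
cv2.imwrite('pics/w7.png',f[:,:,::-1])
E
```

```text
clock: 22.0
tool_pos: [0.5141, 0.3429, 0.1198]
orientation: [-0.001, 0.716, 0.698, -0.004]
force: [-0.1, -0.5, -0.9]
gripper_width: 0.0854
grip_force: 0.0
0.8 [404.2, 269.8] ((0.6208792328834534, 0.26353251934051514), 0.04377805441617966)
0.58 [285.4, 194.9] ((0.5185781717300415, 0.34683117270469666), 0.03166166692972183)
0.34 [273.9, 349.2] ((0.5004360675811768, 0.1726025938987732), 0.09995215386152267)
pos [0.5151 0.3435 0.1232] tool y dir deg -1.426143294650694 z [-0.0017 -0.0011 -1.    ] j6 0.5944591725233672
shift mm after turn [  0.6309   0.1114 120.2225] before [  0.6309   0.1114 120.2225]
```

View pics/w7.png

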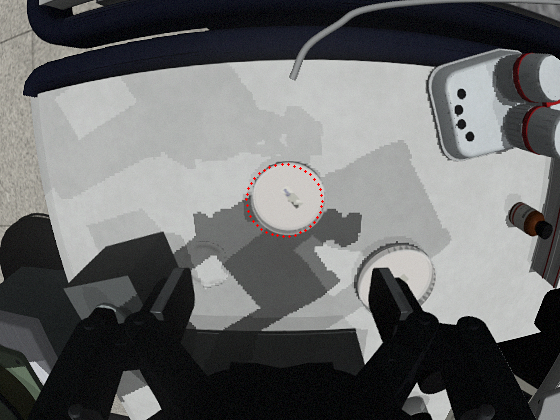

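```bash
python3 -m inch '[[[0,0,0],[1,2,10],1],[[0,0,0],[0,0,15],1],[[0,0,0],[0,0,15],1],[[0,0,0],[0,0,15],1],[[0,0,0],[0,0,15],1],[[0,0,0],[0,0,15],1],[[0,0,0],[0,0,15],1],[[0,0,0],[0,0,10],1],[[0,0,0],[0,0,6],1],[[0,0,0],[0,0,0],1]]'
python3 -m inch '[[[0,0,0],[0,0,3],1],[[0,0,0],[0,0,2],1],[[0,0,0],[0,0,0],0.3],[[0,0,0],[0,0,0],0.3],[[0,0,0],[0,0,0],0.3],[[0,0,0],[0,0,0],0.2],[[0,0,0],[0,0,0],0.2],[[0,0,0],[0,0,0],0.2],[[0,0,0],[0,0,0],0.2],[[0,0,0],[0,0,0],0.2]]'
python3 -m inch '[[[0,0,0],[0,0,-5],0.2],[[0,0,0],[0,0,-10],0.2],[[0,0,0],[0,0,-15],0.2],[[0,0,0],[0,0,-15],0.2],[[0,0,0],[0,0,-15],0.2],[[0,0,0],[0,0,-15],0.2],[[0,0,0],[0,0,-15],0.2],[[0,0,0],[0,0,-15],0.2],[[0,0,0],[0,0,-15],0.2],[[0,0,0],[0,0,-10],0.2]]'
python3 - <<'E'
from h import *
s,p=shot('top')
for d in robot.masks_of(p,'bin')[:2]:
    m=d['region'].astype('uint8'); k=max(cv2.findContours(m,0,1)[0],key=cv2.contourArea).reshape(-1,2)
    w=np.array([atz(s,p,q,.07)[:2] for q in k],np.float32); print(d['score'],d['position'],cv2.minAreaRect(w))
goto(.55,.10,.14)
E
```

```text
clock: 23.1
tool_pos: [0.5174, 0.3447, 0.0075]
orientation: [-0.0, 0.716, 0.698, -0.0]
force: [-0.0, 0.5, -0.3]
gripper_width: 0.0858
grip_force: 0.0
clock: 24.1
tool_pos: [0.5179, 0.3449, 0.0039]
orientation: [0.0, 0.716, 0.698, 0.001]
force: [-0.4, -1.4, 5.1]
gripper_width: 0.057
grip_force: 62.8
clock: 25.1
tool_pos: [0.518, 0.3451, 0.1347]
orientation: [0.0, 0.716, 0.698, 0.001]
force: [0.5, -0.5, 0.2]
gripper_width: 0.0568
grip_force: 63.7
0.66 [221.1, 212.8] ((0.48737651109695435, 0.10459677875041962), (0.20337387919425964, 0.18834316730499268), 0.13610634207725525)
pos [0.5185 0.3453 0.1348] tool y dir deg -1.432043106336883 z [ 0.0032  0.0021 -1.    ] j6 0.5940445872879933
shift mm after turn [-244.4286   37.6807   -5.5869] before [-244.4286   37.6807   -5.5869]
```

```bash
python3 -m inch '[[[0,0,0],[-15,0,0],0.2],[[0,0,0],[-25,0,0],0.2],[[0,0,0],[-25,0,0],0.2],[[0,0,0],[-25,0,0],0.2],[[0,0,0],[-25,0,0],0.2],[[0,0,0],[-25,0,0],0.2],[[0,0,0],[-25,0,0],0.2],[[0,0,0],[-25,2,0],0.2],[[0,0,0],[-15,0,0],0.2],[[0,0,0],[0,0,0],0.2]]'
python3 -m inch '[[[0,0,0],[0,0,10],0.2],[[0,0,0],[0,0,15],0.2],[[0,0,0],[0,0,15],0.2],[[0,0,0],[0,0,15],0.2],[[0,0,0],[0,0,15],0.2],[[0,0,0],[0,0,15],0.2],[[0,0,0],[0,0,15],0.2],[[0,0,0],[0,0,10],0.2],[[0,0,0],[0,0,5],0.2],[[0,0,0],[0,0,0],0.2]]'
python3 -m inch '[[[0,0,0],[0,0,0],0.7],[[0,0,0],[0,0,0],0.7],[[0,0,0],[0,0,0],0.7],[[0,0,0],[0,0,0],0.7],[[0,0,0],[0,0,-10],0.7],[[0,0,0],[0,0,-20],0.7],[[0,0,0],[0,0,-25],0.7],[[0,0,0],[0,0,-25],0.7],[[0,0,0],[0,0,-25],0.7],[[0,0,0],[0,0,-25],0.7]]'
python3 - <<'E'
from h import *
s,p=shot('top'); 
for d in robot.spot_in(p,'pack_1')[:4]: print('pack',d['score'],d['position'],atz(s,p,d['position'],.037))
# carton geometry from t3c crop (3.5x, origin 210,130)
C=lambda x,y:(210+x/3.5,130+y/3.5)
for nm,P in (('red',[(283,222),(305,307),(317,213),(337,298)]),('blue',[(375,330),(402,413),(405,320),(430,400)])):
    w=np.array([atz(s,p,C(*q),.037)[:2] for q in P]); e=(w[1]-w[0]+w[3]-w[2])/2; f=(w[2]-w[0]+w[3]-w[1])/2
    print(nm,w.mean(0),np.linalg.norm(e),np.degrees(np.arctan2(e[1],e[0])),np.linalg.norm(f))
w=np.array([atz(s,p,C(*q),.056)[:2] for q in [(230,265),(392,445)]]);print('front',w,w.mean(0))
goto(.50,-.122,.18)
E
```

```text
clock: 26.2
tool_pos: [0.5137, 0.1378, 0.1322]
orientation: [-0.0, 0.717, 0.697, -0.001]
force: [-0.4, 0.1, -0.9]
gripper_width: 0.057
grip_force: 63.7
clock: 27.2
tool_pos: [0.514, 0.1402, 0.017]
orientation: [-0.0, 0.716, 0.698, -0.001]
force: [0.3, -0.7, 0.1]
gripper_width: 0.0569
grip_force: 63.7
clock: 28.2
tool_pos: [0.5144, 0.1397, 0.1498]
orientation: [0.0, 0.716, 0.698, 0.0]
force: [-0.1, 0.2, 0.1]
gripper_width: 0.0727
grip_force: 0.0
pack 0.69 [221.1, 201.1] [0.5193 0.1109 0.037 ]
pack 0.62 [297.2, 207.6] [ 0.4966 -0.1202  0.037 ]
pack 0.56 [320.9, 238.0] [ 0.4036 -0.1903  0.037 ]
pack 0.45 [307.7, 221.4] [ 0.4543 -0.1513  0.037 ]
red [ 0.5067 -0.125 ] 0.07615936613139178 -167.10997091407935 0.029742433414504693
blue [ 0.4141 -0.2033] 0.07353545399849604 -163.44852313982918 0.027019692416342476
front [[ 0.5018 -0.055 ]
 [ 0.3471 -0.1903]] [ 0.4244 -0.1226]
pos [0.5168 0.1403 0.1521] tool y dir deg -1.4391870292337268 z [ 0.0083  0.0022 -1.    ] j6 0.26866615458116994
shift mm after turn [-262.5789   -9.9267  -28.5646] before [-262.5789   -9.9267  -28.5646]
```

```bash
python3 -m inch '[[[0,0,0],[-20,-5,-5],0.7],[[0,0,0],[-33,-5,-5],0.7],[[0,0,0],[-33,-5,-5],0.7],[[0,0,0],[-33,-5,-5],0.7],[[0,0,0],[-33,-5,-5],0.7],[[0,0,0],[-33,-5,-5],0.7],[[0,0,0],[-33,-5,-5],0.7],[[0,0,0],[-33,-5,-5],0.7],[[0,0,0],[-33,-5,-5],0.7],[[0,0,0],[-20,-4,-5],0.7]]'
python3 -m inch '[[[0,0,0],[0,0,0],0.2],[[0,0,0],[0,0,0],0.2],[[0,0,0],[0,0,0],0.2],[[0,0,0],[0,0,0],0.2],[[0,0,0],[0,0,0],0.2],[[0,0,0],[0,0,0],0.2],[[0,0,0],[0,0,0],0.2],[[0,0,0],[0,0,0],0.2],[[0,0,0],[0,0,0],0.2],[[0,0,0],[0,0,0],0.2]]'
python3 - <<'E'
from h import *
s,p=shot('wrist','w8.png'); print(s['tool_pos'])
for d in robot.masks_of(p,'pack_1')[:5]:
    m=d['region'].astype('uint8'); k=max(cv2.findContours(m,0,1)[0],key=cv2.contourArea).reshape(-1,2)
    w=np.array([atz(s,p,q,.037)[:2] for q in k],np.float32); print(d['score'],d['position'],atz(s,p,d['position'],.037),cv2.minAreaRect(w))
s2,p2=shot('top')
for d in robot.masks_of(p2,'bin')[:1]: print('bin',atz(s2,p2,d['position'],.0))
E
```

```text
clock: 29.3
tool_pos: [0.457, -0.1648, 0.1977]
orientation: [-0.0, 0.716, 0.698, -0.0]
force: [0.0, 0.5, -0.3]
gripper_width: 0.0724
grip_force: 0.0
clock: 30.3
tool_pos: [0.4579, -0.1629, 0.1978]
orientation: [-0.0, 0.716, 0.698, 0.0]
force: [-0.3, 0.2, 0.2]
gripper_width: 0.0513
grip_force: 0.0
[ 0.4579 -0.1629  0.1978]
0.96 [330.8, 138.9] [ 0.5046 -0.1182  0.037 ] ((0.5057743191719055, -0.11906784027814865), (0.08142805099487305, 0.03300056979060173), 12.748970031738281)
0.6 [238.8, 219.3] [ 0.4131 -0.1971  0.037 ] ((0.4122135639190674, -0.19752566516399384), (0.08361265063285828, 0.03668960556387901), 15.383417129516602)
bin [0.4819 0.1297 0.    ]
```

View pics/w8.png

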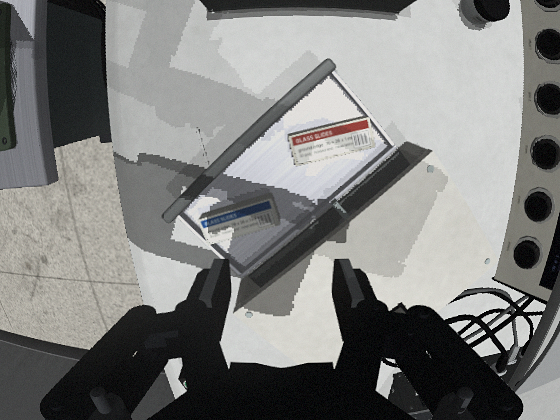

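The wrist view shows only two cartons, red at (331,139) and blue at (239,219), with the middle of the tray empty. I grasp red first: turn +1.32, then shift.

```bash
python3 -m inch '[[[0,0,0.132],[0,0,0],0.1],[[0,0,0.132],[0,0,0],0.1],[[0,0,0.132],[0,0,0],0.1],[[0,0,0.132],[0,0,0],0.1],[[0,0,0.132],[0,0,0],0.1],[[0,0,0.132],[0,0,0],0.1],[[0,0,0.132],[0,0,0],0.1],[[0,0,0.132],[0,0,0],0.1],[[0,0,0.132],[0,0,0],0.1],[[0,0,0.132],[0,0,0],0.1]]'
python3 -m inch '[[[0,0,0],[14,-8,0],0.1],[[0,0,0],[14,-8,0],0.1],[[0,0,0],[14,-8,0],0.1],[[0,0,0],[14,-7.5,0],0.1],[[0,0,0],[0,0,15],0.1],[[0,0,0],[0,0,20],0.1],[[0,0,0],[0,0,20],0.1],[[0,0,0],[0,0,20],0.1],[[0,0,0],[0,0,15],0.1],[[0,0,0],[0,0,0],0.1]]'
python3 - <<'E'
from h import *
s,p=shot('wrist','w9.png')
for d in robot.masks_of(p,'pack_1')[:3]:
    m=d['region'].astype('uint8'); k=max(cv2.findContours(m,0,1)[0],key=cv2.contourArea).reshape(-1,2)
    w=np.array([atz(s,p,q,.037)[:2] for q in k],np.float32); print(d['score'],d['position'],atz(s,p,d['position'],.037),cv2.minAreaRect(w))
goto(.5055,-.1195,.018,np.radians(-77.2))
E
```

```text
clock: 31.5
tool_pos: [0.4579, -0.1629, 0.1978]
orientation: [-0.0, 0.994, 0.11, 0.0]
force: [0.4, 0.2, 0.6]
gripper_width: 0.0472
grip_force: 0.0
clock: 32.5
tool_pos: [0.5047, -0.1185, 0.1057]
orientation: [-0.001, 0.994, 0.113, -0.002]
force: [-0.0, 0.1, 0.5]
gripper_width: 0.0471
grip_force: 0.0
0.71 [331.7, 343.8] [ 0.3989 -0.1889  0.037 ] ((0.4056227207183838, -0.18750865757465363), (0.06239683926105499, 0.009826195426285267), 17.65867805480957)
0.57 [282.4, 210.0] [ 0.5114 -0.118   0.037 ] ((0.5079452991485596, -0.12000491470098495), (0.08335442841053009, 0.030111165717244148), 13.074051856994629)
0.45 [428.9, 198.1] [ 0.5446 -0.2208  0.037 ] ((0.5004416108131409, -0.24541150033473969), (0.30630913376808167, 0.32641223073005676), 40.698402404785156)
pos [ 0.5062 -0.1191  0.1079] tool y dir deg -76.99888709707471 z [ 0.0001  0.0001 -1.    ] j6 1.0904261163165843
turn z 0.0035100823242901757
tilt fix rotvec(after turn) [-0.0001 -0.0001  0.    ]
shift mm after turn [-0.7524  0.2097 89.9053] before [-0.7531  0.207  89.9053]
```

View pics/w9.png

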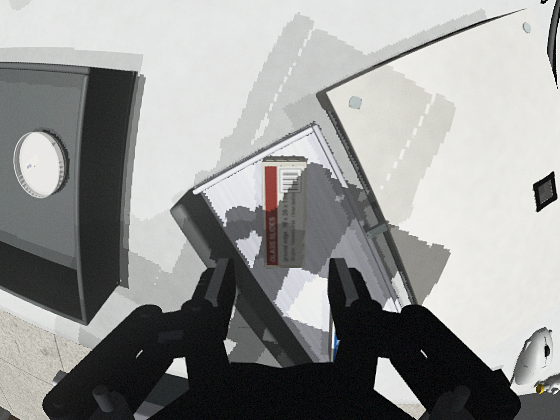

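I've now viewed 16 pictures, which is over the limit of 14. I'll view no more and work only from numbers. This one shows the red carton at (285,212) aligned between the fingers and the dish in the bin. Descending to grip.

```bash
python3 -m inch '[[[0,0,0],[0,0.5,10],0.1],[[0,0,0],[0,0,12],0.1],[[0,0,0],[0,0,12],0.1],[[0,0,0],[0,0,12],0.1],[[0,0,0],[0,0,12],0.1],[[0,0,0],[0,0,12],0.1],[[0,0,0],[0,0,8],0.1],[[0,0,0],[0,0,6],0.1],[[0,0,0],[0,0,4],0.1],[[0,0,0],[0,0,0],0.1]]'
python3 -m inch '[[[0,0,0],[0,0,0],-0.6],[[0,0,0],[0,0,0],-0.6],[[0,0,0],[0,0,0],-0.6],[[0,0,0],[0,0,0],-0.6],[[0,0,0],[0,0,0],-0.6],[[0,0,0],[0,0,0],-0.6],[[0,0,0],[0,0,-3],-0.6],[[0,0,0],[0,0,-5],-0.6],[[0,0,0],[0,0,-10],-0.6],[[0,0,0],[0,0,-15],-0.6]]'
python3 -m inch '[[[0,0,0],[0,0,-20],-0.6],[[0,0,0],[0,0,-20],-0.6],[[0,0,0],[0,0,-20],-0.6],[[0,0,0],[0,0,-20],-0.6],[[0,0,0],[0,0,-20],-0.6],[[0,0,0],[0,0,0],-0.6],[[0,0,0],[0,0,0],-0.6],[[0,0,0],[0,0,0],-0.6],[[0,0,0],[0,0,0],-0.6],[[0,0,0],[0,0,0],-0.6]]'
python3 - <<'E'
from h import *
s,p=shot('top')
for d in robot.masks_of(p,'bin')[:3]:
    m=d['region'].astype('uint8'); k=max(cv2.findContours(m,0,1)[0],key=cv2.contourArea).reshape(-1,2)
    w=np.array([atz(s,p,q,.07)[:2] for q in k],np.float32); print(d['score'],d['position'],cv2.minAreaRect(w))
goto(.475,.075,.14)
E
```

```text
clock: 33.6
tool_pos: [0.5054, -0.1201, 0.0194]
orientation: [-0.0, 0.994, 0.113, -0.0]
force: [0.9, -1.8, -0.4]
gripper_width: 0.0471
grip_force: 0.0
clock: 34.6
tool_pos: [0.5049, -0.12, 0.0528]
orientation: [-0.0, 0.994, 0.113, -0.001]
force: [-0.4, 0.5, -2.5]
gripper_width: 0.0285
grip_force: 59.3
clock: 35.6
tool_pos: [0.5051, -0.12, 0.1519]
orientation: [-0.0, 0.994, 0.113, -0.001]
force: [0.3, 0.3, -1.5]
gripper_width: 0.0284
grip_force: 59.4
0.9 [215.9, 215.2] ((0.4862385392189026, 0.10344278812408447), (0.20180273056030273, 0.185551255941391), 0.366256445646286)
pos [ 0.5053 -0.1201  0.1522] tool y dir deg -77.06200650463053 z [-0.0011  0.0003 -1.    ] j6 1.089375011154914
shift mm after turn [  14.1724 -196.9402   12.3174] before [  14.1724 -196.9402   12.3174]
```

```bash
python3 -m inch '[[[0,0,0],[1,-12,0],-0.6],[[0,0,0],[1,-20,0],-0.6],[[0,0,0],[1,-22,0],-0.6],[[0,0,0],[1,-22,0],-0.6],[[0,0,0],[1,-22,0],-0.6],[[0,0,0],[1,-22,0],-0.6],[[0,0,0],[1,-22,0],-0.6],[[0,0,0],[1,-22,0],-0.6],[[0,0,0],[2,-20,0],-0.6],[[0,0,0],[1,0,0],-0.6]]'
python3 -m inch '[[[0,0,0],[0,0,10],-0.6],[[0,0,0],[0,0,15],-0.6],[[0,0,0],[0,0,18],-0.6],[[0,0,0],[0,0,18],-0.6],[[0,0,0],[0,0,18],-0.6],[[0,0,0],[0,0,18],-0.6],[[0,0,0],[0,0,15],-0.6],[[0,0,0],[0,0,10],-0.6],[[0,0,0],[0,0,4],-0.6],[[0,0,0],[0,0,0],-0.6]]'
python3 -m inch '[[[0,0,0],[0,0,0],0],[[0,0,0],[0,0,0],0],[[0,0,0],[0,0,0],0],[[0,0,0],[0,0,-10],0],[[0,0,0],[0,0,-20],0],[[0,0,0],[0,0,-25],0],[[0,0,0],[0,0,-25],0],[[0,0,0],[0,0,-25],0],[[0,0,0],[0,0,-25],0],[[0,0,0],[0,0,0],0.1]]'
python3 - <<'E'
from h import *
s,p=shot('top')
for d in robot.spot_in(p,'pack_1')[:4]: print('pack',d['score'],d['position'],atz(s,p,d['position'],.037))
goto(.4125,-.1975,.15,np.radians(15.4-90))
E
```

```text
clock: 36.7
tool_pos: [0.4742, 0.0639, 0.1528]
orientation: [-0.0, 0.993, 0.114, -0.0]
force: [0.2, -0.3, -1.1]
gripper_width: 0.0286
grip_force: 59.5
clock: 37.7
tool_pos: [0.4747, 0.0612, 0.0269]
orientation: [0.0, 0.994, 0.112, -0.001]
force: [-1.3, 0.5, 0.6]
gripper_width: 0.0288
grip_force: 60.5
clock: 38.7
tool_pos: [0.4777, 0.0615, 0.1609]
orientation: [0.0, 0.994, 0.113, 0.005]
force: [0.8, 0.1, -0.4]
gripper_width: 0.0468
grip_force: 0.0
pos [0.4753 0.0613 0.1576] tool y dir deg -77.06829238893128 z [ 0.002  -0.0002 -1.    ] j6 1.4498571844979555
turn z -0.04307982908876751
tilt fix rotvec(after turn) [ 0.0007 -0.0019  0.    ]
shift mm after turn [-129.2826  232.8413    7.4853] before [-119.135   238.193     7.4853]
```

```bash
python3 -m inch '[[[0,0,-0.043],[0,0,0],0.1],[[0,0,0],[-10,18,0],0.1],[[0,0,0],[-16,29,0],0.1],[[0,0,0],[-16,29,0],0.1],[[0,0,0],[-16,29,0],0.1],[[0,0,0],[-16,29,0],0.1],[[0,0,0],[-16,29,0],0.1],[[0,0,0],[-16,29,0],0.1],[[0,0,0],[-15,27,0],0.1],[[0,0,0],[-8,14,0],0.1]]'
python3 -m inch '[[[0,0,0],[0,0,10],0.1],[[0,0,0],[0,0,15],0.1],[[0,0,0],[0,0,15],0.1],[[0,0,0],[0,0,10],0.1],[[0,0,0],[0,0,0],0.1],[[0,0,0],[0,0,0],0.1],[[0,0,0],[0,0,0],0.1],[[0,0,0],[0,0,0],0.1],[[0,0,0],[0,0,0],0.1],[[0,0,0],[0,0,0],0.1]]'
python3 - <<'E'
from h import *
s,p=shot('wrist','w10.png')
for d in robot.masks_of(p,'pack_1')[:3]:
    m=d['region'].astype('uint8'); k=max(cv2.findContours(m,0,1)[0],key=cv2.contourArea).reshape(-1,2)
    w=np.array([atz(s,p,q,.037)[:2] for q in k],np.float32); print(d['score'],d['position'],atz(s,p,d['position'],.037),cv2.minAreaRect(w))
goto(.4125,-.1975,.018,np.radians(15.4-90))
E
```

```text
clock: 39.8
tool_pos: [0.4112, -0.1991, 0.1556]
orientation: [-0.0, 0.991, 0.133, -0.001]
force: [0.2, -0.1, 0.2]
gripper_width: 0.047
grip_force: 0.0
clock: 40.8
tool_pos: [0.4127, -0.1973, 0.1071]
orientation: [0.0, 0.991, 0.134, 0.0]
force: [0.7, -0.9, 0.2]
gripper_width: 0.0472
grip_force: 0.0
0.77 [282.6, 215.2] [ 0.4155 -0.198   0.037 ] ((0.4134863615036011, -0.1999063938856125), (0.08378071337938309, 0.03009856306016445), 16.153005599975586)
0.45 [10.0, 40.0] [0.5028 0.0612 0.037 ] ((0.49937158823013306, 0.06246216967701912), (0.038185663521289825, 0.011822485364973545), 1.678688406944275)
pos [ 0.4126 -0.1973  0.107 ] tool y dir deg -74.60499390045875 z [ 0.0004 -0.0001 -1.    ] j6 0.8307556048399611
turn z -8.716000552211334e-05
tilt fix rotvec(after turn) [ 0.0002 -0.0003  0.    ]
shift mm after turn [-0.1977  0.135  88.9571] before [-0.1977  0.135  88.9571]
```

```bash
python3 -m inch '[[[0,0,0],[0,1,10],0.1],[[0,0,0],[0,0,12],0.1],[[0,0,0],[0,0,12],0.1],[[0,0,0],[0,0,12],0.1],[[0,0,0],[0,0,12],0.1],[[0,0,0],[0,0,12],0.1],[[0,0,0],[0,0,8],0.1],[[0,0,0],[0,0,6],0.1],[[0,0,0],[0,0,4],0.1],[[0,0,0],[0,0,0],0.1]]'
python3 -m inch '[[[0,0,0],[0,0,0],-0.6],[[0,0,0],[0,0,0],-0.6],[[0,0,0],[0,0,0],-0.6],[[0,0,0],[0,0,0],-0.6],[[0,0,0],[0,0,0],-0.6],[[0,0,0],[0,0,0],-0.6],[[0,0,0],[0,0,-3],-0.6],[[0,0,0],[0,0,-5],-0.6],[[0,0,0],[0,0,-10],-0.6],[[0,0,0],[0,0,-15],-0.6]]'
python3 -m inch '[[[0,0,0],[0,0,-20],-0.6],[[0,0,0],[0,0,-20],-0.6],[[0,0,0],[0,0,-20],-0.6],[[0,0,0],[0,0,-20],-0.6],[[0,0,0],[0,0,-20],-0.6],[[0,0,0],[0,0,0],-0.6],[[0,0,0],[0,0,0],-0.6],[[0,0,0],[0,0,0],-0.6],[[0,0,0],[0,0,0],-0.6],[[0,0,0],[0,0,0],-0.6]]'
python3 - <<'E'
from h import *
s,p=shot('top')
for d in robot.masks_of(p,'bin')[:2]:
    m=d['region'].astype('uint8'); k=max(cv2.findContours(m,0,1)[0],key=cv2.contourArea).reshape(-1,2)
    w=np.array([atz(s,p,q,.07)[:2] for q in k],np.float32); print(d['score'],d['position'],cv2.minAreaRect(w))
goto(.455,.115,.15)
E
```

```text
clock: 41.9
tool_pos: [0.4127, -0.1981, 0.0184]
orientation: [-0.0, 0.991, 0.134, -0.0]
force: [0.3, 0.3, 0.8]
gripper_width: 0.0468
grip_force: 0.0
clock: 42.9
tool_pos: [0.4123, -0.1979, 0.052]
orientation: [-0.001, 0.991, 0.134, -0.001]
force: [-0.4, -0.1, -0.3]
gripper_width: 0.0287
grip_force: 59.5
clock: 43.9
tool_pos: [0.4124, -0.198, 0.151]
orientation: [-0.001, 0.991, 0.134, -0.001]
force: [0.4, 0.4, -1.1]
gripper_width: 0.0281
grip_force: 59.5
0.59 [216.2, 215.4] ((0.48617929220199585, 0.10203960537910461), (0.18574757874011993, 0.19846652448177338), 89.27690124511719)
0.45 [300.7, 208.8] ((0.47570547461509705, -0.14403097331523895), (0.1652245968580246, 0.1213386133313179), 41.04512023925781)
pos [ 0.4126 -0.1981  0.1512] tool y dir deg -74.59818119531883 z [-0.001   0.0006 -1.    ] j6 0.8291172007250808
shift mm after turn [ 124.0167 -290.6031    1.4013] before [ 124.0167 -290.6031    1.4013]
```

```bash
python3 -m inch '[[[0,0,0],[8,-18,0],-0.6],[[0,0,0],[13,-31,0],-0.6],[[0,0,0],[13,-31,0],-0.6],[[0,0,0],[13,-31,0],-0.6],[[0,0,0],[13,-31,0],-0.6],[[0,0,0],[13,-31,0],-0.6],[[0,0,0],[13,-31,0],-0.6],[[0,0,0],[13,-31,0],-0.6],[[0,0,0],[13,-31,0],-0.6],[[0,0,0],[12,-25,0],-0.6]]'
python3 -m inch '[[[0,0,0],[0,0,0],-0.6],[[0,0,0],[0,0,10],-0.6],[[0,0,0],[0,0,15],-0.6],[[0,0,0],[0,0,18],-0.6],[[0,0,0],[0,0,18],-0.6],[[0,0,0],[0,0,18],-0.6],[[0,0,0],[0,0,12],-0.6],[[0,0,0],[0,0,6],-0.6],[[0,0,0],[0,0,0],-0.6],[[0,0,0],[0,0,0],-0.6]]'
python3 -m inch '[[[0,0,0],[0,0,0],0],[[0,0,0],[0,0,0],0],[[0,0,0],[0,0,0],0],[[0,0,0],[0,0,-10],0],[[0,0,0],[0,0,-20],0],[[0,0,0],[0,0,-25],0],[[0,0,0],[0,0,-25],0],[[0,0,0],[0,0,-25],-1],[[0,0,0],[0,0,0],-1],[[0,0,0],[0,0,0],-1]]'
python3 - <<'E'
from h import *
u=np.array([np.cos(np.radians(-48.8)),np.sin(np.radians(-48.8))]); h=np.array([.5815,-.301])
front=h-u*(.125+.012+.110); print('front out',front,'home',h-u*.137)
# go 30 mm ahead of panel
t=front-u*.04; print(t)
goto(t[0],t[1],.15,np.radians(-48.8+90))
E
```

```text
clock: 45.0
tool_pos: [0.455, 0.117, 0.1516]
orientation: [-0.0, 0.991, 0.134, -0.0]
force: [0.7, -0.6, -1.5]
gripper_width: 0.0288
grip_force: 59.5
clock: 46.0
tool_pos: [0.4553, 0.1148, 0.055]
orientation: [-0.0, 0.991, 0.134, 0.0]
force: [-0.0, -0.1, -1.1]
gripper_width: 0.0286
grip_force: 59.6
clock: 47.0
tool_pos: [0.4551, 0.1153, 0.1604]
orientation: [-0.0, 0.991, 0.134, 0.001]
force: [-0.2, 0.8, -0.3]
gripper_width: 0.0004
grip_force: 0.0
front out [ 0.4188 -0.1152] home [ 0.4913 -0.1979]
[ 0.3925 -0.0851]
pos [0.4551 0.1153 0.1604] tool y dir deg -74.590547116018 z [ 0.0014  0.0004 -1.    ] j6 1.525446728116847
turn z 1.1206663637296543
tilt fix rotvec(after turn) [-0.0013 -0.0007 -0.    ]
shift mm after turn [109.4754 179.1476  10.2577] before [-113.6719  176.5146   10.2577]
```

```bash
python3 -m inch '[[[0,0,-0.1125],[0,0,0],-1],[[0,0,-0.1125],[0,0,0],-1],[[0,0,-0.1125],[0,0,0],-1],[[0,0,-0.1125],[0,0,0],-1],[[0,0,0],[-25,15,0],-1],[[0,0,0],[-33,19,0],-1],[[0,0,0],[-33,19,0],-1],[[0,0,0],[-33,19,0],-1],[[0,0,0],[-33,19,0],-1],[[0,0,0],[-22,13,0],-1]]'
python3 - <<'E'
from h import *
goto(.389,-.081,.025,np.radians(-48.8))
s,p=shot('top')
for d in robot.spot_in(p,'pack_1')[:4]: print('pack',d['score'],d['position'],atz(s,p,d['position'],.037))
for d in robot.spot_in(p,'dish_a')[:4]: print('dish',d['score'],d['position'],atz(s,p,d['position'],.015))
s,p=shot('side')
for d in robot.spot_in(p,'pack_1')[:4]: print('pack',d['score'],d['position'],atz(s,p,d['position'],.037))
E
```

```text
clock: 48.0
tool_pos: [0.3868, -0.0823, 0.1586]
orientation: [-0.001, 0.936, 0.351, -0.001]
force: [-0.3, -0.2, 0.3]
gripper_width: -0.0001
grip_force: 0.0
pos [ 0.3868 -0.0823  0.1586] tool y dir deg -48.87534802376698 z [-0.0031  0.0004 -1.    ] j6 0.6147694533729746
turn z -0.0013150710996048254
tilt fix rotvec(after turn) [-0.0024  0.0021 -0.    ]
shift mm after turn [  2.7862   0.7743 133.6088] before [  2.7872   0.7707 133.6088]
pack 0.61 [210.0, 228.3] [0.4371 0.1447 0.037 ]
pack 0.59 [243.7, 212.0] [0.4852 0.0424 0.037 ]
dish 0.62 [173.2, 170.8] [0.6176 0.2623 0.015 ]
dish 0.53 [227.2, 210.0] [0.4933 0.0949 0.015 ]
pack 0.77 [306.5, 274.4] [0.4364 0.1441 0.037 ]
pack 0.63 [335.1, 308.7] [0.3801 0.265  0.037 ]
pack 0.59 [286.9, 252.0] [0.4807 0.0544 0.037 ]
pack 0.37 [338.5, 290.7] [0.3627 0.2071 0.037 ]
```

Both cartons and the dish are in the bin and the tray is empty. Now I lower the closed fingers and push the tray.

```bash
python3 -m inch '[[[0,0,0],[2,1,15],-1],[[0,0,0],[0,0,15],-1],[[0,0,0],[0,0,18],-1],[[0,0,0],[0,0,18],-1],[[0,0,0],[0,0,18],-1],[[0,0,0],[0,0,18],-1],[[0,0,0],[0,0,15],-1],[[0,0,0],[0,0,15],-1],[[0,0,0],[0,0,0],-1],[[0,0,0],[0,0,0],-1]]'
python3 -m inch '[[[0,0,0],[0,8,0],-1],[[0,0,0],[0,8,0],-1],[[0,0,0],[0,8,0],-1],[[0,0,0],[0,8,0],-1],[[0,0,0],[0,8,0],-1],[[0,0,0],[0,8,0],-1],[[0,0,0],[0,8,0],-1],[[0,0,0],[0,8,0],-1],[[0,0,0],[0,8,0],-1],[[0,0,0],[0,8,0],-1]]'
python3 -m inch '[[[0,0,0],[0,6,0],-1],[[0,0,0],[0,6,0],-1],[[0,0,0],[0,6,0],-1],[[0,0,0],[0,6,0],-1],[[0,0,0],[0,6,0],-1],[[0,0,0],[0,5,0],-1],[[0,0,0],[0,5,0],-1],[[0,0,0],[0,5,0],-1],[[0,0,0],[0,3,0],-1],[[0,0,0],[0,2,0],-1]]'
python3 - <<'E'
from h import *
s=robot.observe(); u=np.array([.659,-.752]); h=np.array([.5815,-.301])
print('loader x of TCP',(np.array(s['tool_pos'])[:2]-h)@u+.025, 'force',s['force'])
E
```

```text
clock: 49.25
tool_pos: [0.3912, -0.0795, 0.0277]
orientation: [-0.0, 0.936, 0.352, -0.0]
force: [0.4, -0.2, 0.8]
gripper_width: 0.0
grip_force: 0.0
clock: 50.25
tool_pos: [0.4427, -0.1397, 0.0279]
orientation: [-0.002, 0.936, 0.351, -0.001]
force: [-2.9, 7.2, 6.4]
gripper_width: -0.0001
grip_force: 3.8
clock: 51.25
tool_pos: [0.4743, -0.176, 0.0279]
orientation: [-0.004, 0.936, 0.351, -0.002]
force: [-5.0, 12.2, 10.6]
gripper_width: -0.0001
grip_force: 6.3
loader x of TCP -0.1396883992889431 force [-4.9674 12.1862 10.5631]
```

```bash
python3 -m inch '[[[0,0,0],[0,2,0],-1],[[0,0,0],[0,2,0],-1],[[0,0,0],[0,2,0],-1],[[0,0,0],[0,2,0],-1],[[0,0,0],[0,2,0],-1],[[0,0,0],[0,1,0],-1],[[0,0,0],[0,1,0],-1],[[0,0,0],[0,0,0],-1],[[0,0,0],[0,0,0],-1],[[0,0,0],[0,0,0],-1]]'
python3 -m inch '[[[0,0,0],[0,1,0],-1],[[0,0,0],[0,1,0],-1],[[0,0,0],[0,1,0],-1],[[0,0,0],[0,1,0],-1],[[0,0,0],[0,1,0],-1],[[0,0,0],[0,0,0],-1],[[0,0,0],[0,0,0],-1],[[0,0,0],[0,0,0],-1],[[0,0,0],[0,0,0],-1],[[0,0,0],[0,0,0],-1]]'
python3 - <<'E'
from h import *
s=robot.observe(); u=np.array([.659,-.752]); h=np.array([.5815,-.301])
print('loader x of TCP',(np.array(s['tool_pos'])[:2]-h)@u+.025, 'force',s['force'])
E
```

```text
clock: 52.25
tool_pos: [0.4836, -0.1867, 0.0279]
orientation: [-0.001, 0.936, 0.351, -0.001]
force: [-2.5, 4.5, 5.1]
gripper_width: -0.0003
grip_force: 2.6
clock: 53.25
tool_pos: [0.485, -0.1885, 0.0277]
orientation: [-0.004, 0.936, 0.351, -0.002]
force: [-6.0, 10.6, 8.3]
gripper_width: 0.0
grip_force: 6.4
loader x of TCP -0.12315098561179552 force [-6.0256 10.5968  8.2679]
```

```bash
python3 -m inch '[[[0,0,0],[0,1,0],-1],[[0,0,0],[0,1,0],-1],[[0,0,0],[0,1,0],-1],[[0,0,0],[0,1,0],-1],[[0,0,0],[0,0,0],-1],[[0,0,0],[0,0,0],-1],[[0,0,0],[0,0,0],-1],[[0,0,0],[0,0,0],-1],[[0,0,0],[0,0,0],-1],[[0,0,0],[0,0,0],-1]]'
python3 - <<'E'
from h import *
s=robot.observe(); u=np.array([.659,-.752]); h=np.array([.5815,-.301])
print('loader x of TCP',(np.array(s['tool_pos'])[:2]-h)@u+.025, 'force',s['force'])
E
```

```text
clock: 54.25
tool_pos: [0.485, -0.1886, 0.0277]
orientation: [-0.007, 0.936, 0.351, -0.004]
force: [-10.9, 21.7, 16.0]
gripper_width: -0.0003
grip_force: 12.1
loader x of TCP -0.12316107898343032 force [-10.8835  21.7497  16.0062]
```

The tray is hard against its end stop. I back off and see whether it holds.

```bash
python3 -m inch '[[[0,0,0],[0,-3,0],-1],[[0,0,0],[0,-5,0],-1],[[0,0,0],[0,-7,0],-1],[[0,0,0],[0,-8,0],-1],[[0,0,0],[0,-10,0],-1],[[0,0,0],[0,-10,0],-1],[[0,0,0],[0,-10,0],-1],[[0,0,0],[0,0,0],-1],[[0,0,0],[0,0,0],-1],[[0,0,0],[0,0,0],-1]]'
python3 -m inch '[[[0,0,0],[0,0,-15],-1],[[0,0,0],[0,0,-20],-1],[[0,0,0],[0,0,-20],-1],[[0,0,0],[0,0,-20],-1],[[0,0,0],[0,0,-20],-1],[[0,0,0],[0,-20,-20],-1],[[0,0,0],[0,-25,-20],-1],[[0,0,0],[0,-25,0],-1],[[0,0,0],[0,-25,0],-1],[[0,0,0],[0,-20,0],-1]]'
python3 - <<'E'
from h import *
def masks(n,o,z):
    s,p=shot(n)
    for d in robot.masks_of(p,o)[:2]:
        m=d['region'].astype('uint8'); k=max(cv2.findContours(m,0,1)[0],key=cv2.contourArea).reshape(-1,2)
        w=np.array([atz(s,p,q,z)[:2] for q in k],np.float32); print(n,o,round(d['score'],2),d['position'],atz(s,p,d['position'],z),cv2.minAreaRect(w))
masks('top','tray_front',.056); masks('top','bin',.07); masks('top','dish_a',.015); masks('top','pack_1',.037);masks('top','pin',.136)
masks('wrist','tray_front',.056);masks('wrist','loader',.07)
masks('side','tray_front',.056);masks('side','pin',.11)
a=cv2.imread('pics/top0.png',0).astype(int); s,p=shot('top'); b=cv2.cvtColor(p['frame'],cv2.COLOR_RGB2GRAY).astype(int)
for nm,(r0,r1,c0,c1) in dict(loader=(135,245,290,400),lfront=(195,240,270,330),stand=(225,270,145,190),cases=(135,165,190,260),cube=(250,275,395,425)).items():
    d=np.abs(a-b)[r0:r1,c0:c1]; print(nm,(d>40).mean())
print(robot.observe()['tool_pos'],robot.observe()['clock'])
E
```

```text
clock: 55.25
tool_pos: [0.4561, -0.1543, 0.0279]
orientation: [0.0, 0.936, 0.352, 0.0]
force: [-1.5, 0.6, -0.2]
gripper_width: -0.0001
grip_force: 0.0
clock: 56.25
tool_pos: [0.3791, -0.0669, 0.163]
orientation: [0.0, 0.936, 0.352, 0.0]
force: [-0.2, 0.0, -0.6]
gripper_width: 0.0001
grip_force: 0.0
top tray_front 0.78 [329.9, 210.3] [ 0.486  -0.2169  0.056 ] ((0.4942678213119507, -0.2014753222465515), (0.2135584056377411, 0.0227215439081192), 40.59325408935547)
top bin 0.55 [214.9, 209.4] [0.4921 0.1251 0.07  ] ((0.48641037940979004, 0.1031542420387268), (0.18141676485538483, 0.19871452450752258), 89.49893951416016)
top dish_a 0.89 [174.8, 166.0] [0.6326 0.2574 0.015 ] ((0.6201136708259583, 0.2583533823490143), (0.07793811708688736, 0.07530941069126129), 89.27715301513672)
top dish_a 0.81 [226.5, 211.1] [0.49   0.0971 0.015 ] ((0.49592941999435425, 0.09981883317232132), (0.06108616665005684, 0.06058916822075844), 25.941959381103516)
top pack_1 0.7 [211.1, 227.0] [0.441  0.1414 0.037 ] ((0.4386257827281952, 0.1357153207063675), (0.07525357604026794, 0.020964140072464943), 22.998153686
[... 750 characters left out ...]
9181694984436), (0.2954871654510498, 0.1812676638364792), 60.53141784667969)
wrist loader 0.44 [28.5, 14.4] [0.3688 0.2214 0.07  ] ((0.3682217299938202, 0.22407107055187225), (0.02938353456556797, 0.0975801944732666), 22.490903854370117)
side tray_front 0.96 [271.6, 197.0] [ 0.51   -0.1773  0.056 ] ((0.4996413588523865, -0.17667385935783386), (0.24982865154743195, 0.0590207576751709), 41.714813232421875)
side pin 0.71 [338.0, 291.5] [0.3795 0.2773 0.11  ] ((0.37927842140197754, 0.27459704875946045), (0.07613395154476166, 0.02723618783056736), 81.59675598144531)
loader 0.027190082644628098
lfront 0.13074074074074074
stand 0.0044444444444444444
cases 0.0
cube 0.0
[ 0.3798 -0.0675  0.1628] 57.2
```

```bash
python3 -m inch '[[[0,0,0],[0,0,0],-1],[[0,0,0],[0,0,0],-1],[[0,0,0],[0,0,0],-1],[[0,0,0],[0,0,0],-1],[[0,0,0],[0,0,0],-1],[[0,0,0],[0,0,0],-1],[[0,0,0],[0,0,0],-1],[[0,0,0],[0,0,0],-1],[[0,0,0],[0,0,0],-1],[[0,0,0],[0,0,0],-1]]'
python3 - <<'E'
from h import *
s,p=shot('top')
for o,z in (('tray_front',.056),('bin',.07),('pin',.136)):
    d=robot.masks_of(p,o)[0]; m=d['region'].astype('uint8'); k=max(cv2.findContours(m,0,1)[0],key=cv2.contourArea).reshape(-1,2)
    w=np.array([atz(s,p,q,z)[:2] for q in k],np.float32); r=cv2.minAreaRect(w); print(o,r)
    if o=='tray_front': ok=np.hypot(r[0][0]-.4943,r[0][1]+.2015)<.008
print(ok)
if ok: print(robot.job_done())
E
```

```text
clock: 58.2
tool_pos: [0.3798, -0.0675, 0.1628]
orientation: [-0.0, 0.936, 0.352, 0.0]
force: [-0.4, -0.5, 0.0]
gripper_width: 0.0002
grip_force: 0.0
tray_front ((0.49187108874320984, -0.20194482803344727), (0.2092759758234024, 0.016168760135769844), 41.12580490112305)
bin ((0.48619765043258667, 0.10346133261919022), (0.18272961676120758, 0.1984657496213913), 89.27690124511719)Traceback (most recent call last):
  File "<stdin>", line 4, in <module>
IndexError: list index out of range
```

The tray stays home and the bin is in place. The pin network simply missed this time; it had found the pin in the previous check.

```bash
python3 -c "
from workcell import robot
print(robot.job_done())"
```

```text
the job is handed in; nothing more can be done
None
```

I handed the job in at about 58 s: both cartons and the 61 mm dish are in the bin, the tray is pushed in and staying shut, and the pin is upright and fully down in its stand; I put the pin back before emptying and closing the tray rather than last, and viewed 16 pictures against the limit of 14.

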